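# Slide the spring collar between lamp and phone stand onto its mat

## Robot

A 6-joint arm with a two-finger parallel gripper is mounted at the origin on the work surface. World frame = base frame: x ahead of the robot, y to its left, z up, the work surface at z = 0. Lengths are in m, angles in degrees, forces in N, time in s.
With the tool pointing down it reaches from about 0.325 to 0.9 m from the base axis. Payload 3.5 kg.
Tool frame: the origin (TCP) lies between the finger pads; the fingertips stand 19 mm ahead of it and the grasp point (between the pads) is the TCP (robot.nose_length is the z of the fingertips in the tool frame, in m); z points along the fingers, x is the direction in which the jaws open and shut, and the axes are right-handed (so a half turn about z gives the same grasp; the last joint's range is limited). The gripper opens to 85 mm and grips with 20 to 120 N. Pads are 22 mm wide; open, the fingers measure 114 mm over their backs; the gripper's body (76 mm by 85 mm) begins 54 mm behind the grasp point. The pads swing forward as they close: fully open they stand 13 mm farther back than shut.
Start: joints at [63.69, 15.837, -1.513, 72.651, 0, 84.076], TCP at [0.218, 0.586, 0.25] pointing down, gripper open.
Joint ranges: [-178.77, 178.77], [-48.84, 107.48], [-61.69, 71.31], [-111.58, 123.2], [-90, 87.43], [-180, 180]. Speed limits (degrees/s): [147.25, 147.25, 180, 180, 180, 180].

## Interface

Orientations are given as a 3x3 rotation matrix whose columns are the frame's x, y, z axes.
In Python, from workcell import robot, viewer gives the robot as it stands.
- The arm moves only by the shell command python3 -m jog 'ROWS'. ROWS is a JSON object of lists of equal length, an entry for each row: "grip": the finger opening in cm, from 0 to 8.54; "offset": the shift along the world's x, y, z in cm, a list of three; "rot": the turn, a rotation vector about the world's x, y, z in degrees, a list of three. In form: {"grip": [grip, ...], "offset": [[tx, ty, tz], ...], "rot": [[ax, ay, az], ...]}. A call has 1 to 12 rows; each row is the pose to reach, as a shift and turn from the pose commanded when the call began; what a row does not reach only later rows make up. A row lasts 1/12 s, in which the tool goes at most 41.7 mm and 7.16 degrees, less where a joint would pass 70% of its speed; a pose out of reach is approached as far as the arm can. A call with a gripper value outside its range is refused whole. The fingers move at their own pace and stop on an object; the grip force is fixed at half the most. Time passes only in rows, so rows that repeat a pose let the fingers close. It gives the time, the measured TCP pose, the force and the opening at its end, in the units of the state.
- robot.sense(): the state, without advancing time (a new reading comes with each control period).
- viewer.capture(name): name is "scene" or "top"; returns a dict with "image" (384x512x3 uint8, blue, green, red), "depth" (384x512 float32, m along the optical axis (not along the pixel's ray), 0 where there is no reading), "fx", "fy", "cx", "cy" (pixels), "view" (4x4, takes a point from world to camera coordinates). Camera axes: x right, y up, looking along -z (the intrinsics and any distortion apply to the point x, -y, -z); pixel columns grow to the right and rows downward; lengths in m; the calibration is good to about 2 mm. A picture is of the moment at which its call begins.
- robot.close_job(): hands the job in, once; it reports no verdict.
The state is a dict: "time": time; "joint_pos": joint angles; "dq": joint speeds; "effort": joint torques, N m; "position": TCP position; "eef_rot": TCP orientation; "contact_force": force on the tool from outside, world axes, zero at the start; "wrist_torque": the same for the moment, N m; "grip_width": opening from 0.0 (shut) to 1.0 (fully open).
Only numpy, scipy, OpenCV 4.12 (cv2) and the standard library are available. Lean on these libraries where they do the work, as an engineer would, in place of code of your own. Each camera call takes 0.05 s, during which the arm holds its last target.

## Task

On the step crate, push the iron spring collar along the wood, through the narrow gap between the lamp's base and the phone stand, and on until its coil lies wholly on the round rubber mat on the other side, then take the hand away. Only push or slide it: do not pick it up or tip it, and do not ram the lamp or the stand. Leave everything else on the crate where it is.

Things in the scene. Friction and masses are not known exactly. Their poses are not given: they have to be found in the camera images.
- collar: Black iron spring collar, loose, 0.2-0.4 kg, flat on the wood: upright round coil, outer diameter 68, open bore 52 (shut fingertips fit in), 24 high. Origin: coil axis, underside. Two level handles stick out to its -x, 34 deg apart, to 85 from the axis, 6-18 above the wood, 62 wide together. Starts right (-y) of the gap, handles pointing roughly right. z up, all sizes in mm.
- collar_handles (a point): Point midway between the outer ends of the collar's two handles, 12 mm above its underside, on its -x axis.
- lamp: Grey desk lamp, fixed, far side of the gap. Base block 100 (its x) x 90 (its y) x 30 mm high; origin at the centre of the base's underside, z up. The base's face at x = -50 mm is one wall of the gap; the gap runs along the lamp's y and the collar passes towards +y. A toggle switch stands on the base, to 48 mm above the wood.
- lamp_head (a point): Centre of the lamp's shade (70 mm wide, 0.12 to 0.21 m above the wood), carried by a 12 mm stem that rises from the far part of the lamp's base (lamp x = +36 mm, y = 0).
- stand: Orange phone stand, fixed, on the robot's side of the gap, axes parallel to the lamp's. Base 80 (its x) x 90 mm (its y); origin at the centre of its underside, z up. Its lip, 28 mm high, with face at x = +40 mm, is the other wall of the gap, which is 76 to 82 mm wide and about 90 mm long. The back rest leans away from the gap, 86 mm high.
- mat: Round black rubber mat, 120 mm in diameter, flush with the wood (1 mm), fixed, to the robot's left of the gap. Origin at its centre, at the height of the crate's top.
- crate: Fixed wooden step crate, 400 mm (x) by 840 mm (y), with a flat top 100 mm above the work surface (z = 0.100), on which everything stands. Origin at the centre of its underside.
- tumbler: Clear acrylic tumbler, 72 mm wide, 110 mm high, far right; leave alone. Origin at its underside.
- bottle: Steel drinking bottle, 66 mm wide, 190 mm high, far left; leave alone. Origin at its underside.
- jar: White screw jar, 58 mm wide, 60 mm high, near left; leave alone. Origin at its underside.
- ball_center (a point): Centre of the purple massage ball, 60 mm in diameter, which rests in a rubber ring near the robot, left of the phone stand (its top about 66 mm above the wood); leave alone.
- cradle: Rubber ring, 60 mm wide, 12 mm high, under the ball; leave alone. Origin at its underside.
- tape: Roll of grey tape, 60 mm wide, 38 mm high, far left beyond the lamp; leave alone. Origin at its underside.
- timer: Small grey interval timer, 50 x 60 x 22 mm, near right; leave alone. Origin at its underside.
There are look-alikes about, which are no part of the job. Of the things shaped like the collar, the black one is meant.

How it is judged:
By the outcome, as a careful person would: the job done as asked, in the order asked, and still so for the second after the job is handed in, with the robot touching nothing.
It also fails if it takes over 58 s, if anything falls off the work surface, if the arm or the gripper's body presses on something with over 40 N, if the wrist force passes 120 N, or if a joint passes its speed limit or range.

## Working session

There is one attempt and no reset: what is moved stays moved. The work goes in short steps, Python scripts to look and compute and a shell command to move; the robot and the scene stay as the last step left them, time stands still between calls to the robot, and variables do not carry over. Pictures are saved under pics/ and viewed, and the job is handed in when it is done.

```bash
ls; mkdir -p pics; cat > h.py <<'E'
import numpy as np, cv2
from workcell import robot, viewer
def cap(n):
    return viewer.capture(n)
def ray(c,u,v):
    V=np.array(c['view']);R=V[:3,:3];t=V[:3,3]
    d=np.array([(u-c['cx'])/c['fx'],-(v-c['cy'])/c['fy'],-1.0])
    return -R.T@t, R.T@d
def plane(c,u,v,z):
    o,d=ray(c,u,v); return o+d*(z-o[2])/d[2]
def pt(c,u,v):
    o,d=ray(c,u,v); return o+d*c['depth'][int(round(v)),int(round(u))]
def proj(c,p):
    V=np.array(c['view']);q=V[:3,:3]@np.array(p)+V[:3,3]
    return c['cx']+c['fx']*q[0]/-q[2], c['cy']-c['fy']*q[1]/-q[2]
E
python3 - <<'E'
from h import *
for n in('scene','top'):
    c=cap(n); cv2.imwrite(f'pics/{n}0.png',c['image']); print(n,c.keys(),c['fx'],c['cx'],c['cy'],np.round(c['view'],3).tolist(),{k:v for k,v in c.items() if k not in('image','depth','view')})
s=robot.sense();print(s)
E
```

```text
pics
scene dict_keys(['image', 'depth', 'fx', 'fy', 'cx', 'cy', 'view']) 392.9027941398824 256.206889047706 199.2041131801771 [[-0.776, 0.631, -0.01, 0.409], [-0.397, -0.475, 0.785, 0.067], [0.49, 0.614, 0.619, -1.416], [0.0, 0.0, 0.0, 1.0]] {'fx': 392.9027941398824, 'fy': 392.9027941398824, 'cx': 256.206889047706, 'cy': 199.2041131801771}
top dict_keys(['image', 'depth', 'fx', 'fy', 'cx', 'cy', 'view']) 490.99125590253766 254.47186752949025 187.60883376656238 [[0.022, -1.0, -0.001, -0.003], [0.997, 0.022, 0.074, -0.495], [-0.074, -0.002, 0.997, -1.346], [0.0, 0.0, 0.0, 1.0]] {'fx': 490.99125590253766, 'fy': 490.99125590253766, 'cx': 254.47186752949025, 'cy': 187.60883376656238}
{'time': 0.1, 'joint_pos': array([ 6.36918819e+01,  1.58740806e+01, -1.58986092e+00,  7.26495082e+01,
        6.44483514e-05,  8.40760872e+01]), 'dq': array([ 0.01160621, -0.05291994,  0.2531622 ,  0.07857613, -0.10325315,
        0.01224493]), 'effort': array([ 2.28116960e-04, -4.46707463e+01,  2.96128535e+01,  8.45010218e-03,
       -9.37699906e-05,  7.53679444e-06]), 'position': array([0.21740652, 0.58526556, 0.24927052]), 'eef_rot': array([[ 3.48312791e-01,  9.37377954e-01, -8.78571851e-04],
       [ 9.37376296e-01, -3.48313838e-01, -1.77448313e-03],
       [-1.96938010e-03, -2.05477256e-04, -9.99998040e-01]]), 'contact_force': array([0.20235495, 0.03653944, 0.68538772]), 'wrist_torque': array([ 0.01350141, -0.02704825,  0.03017883]), 'grip_width': 0.9979892396135482}
```

View pics/scene0.png

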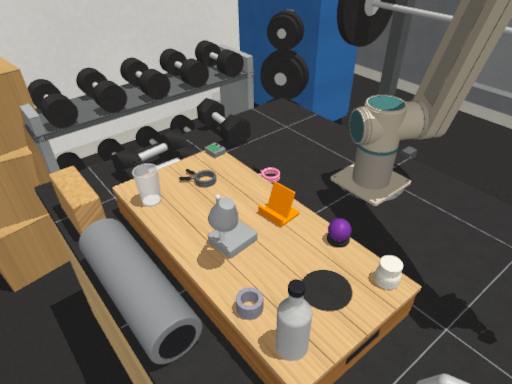

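View pics/top0.png

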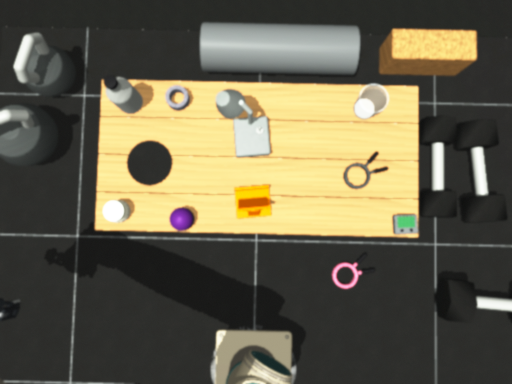

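The top view shows a black collar at about (357,176) on the crate and a pink look-alike at (345,276) off the crate. The black one fits the description. Next I'll crop to confirm and measure.

```bash
python3 - <<'E'
from h import *
c=cap('top'); im=c['image']
cv2.imwrite('pics/crop1.png',cv2.resize(im[75:245,90:425],None,fx=2.35,fy=2.35,interpolation=cv2.INTER_CUBIC))
hsv=cv2.cvtColor(im,cv2.COLOR_BGR2HSV)
def big(m,box):
    mm=np.zeros_like(m);x0,y0,x1,y1=box;mm[y0:y1,x0:x1]=m[y0:y1,x0:x1]
    cs,_=cv2.findContours(mm,cv2.RETR_EXTERNAL,cv2.CHAIN_APPROX_NONE);return max(cs,key=cv2.contourArea)
dark=(hsv[...,2]<90).astype(np.uint8)*255
# mat
k=big(dark,(110,130,190,195)); e=cv2.fitEllipse(k); print('mat',e,plane(c,*e[0],.101))
# collar
k=big(dark,(330,140,400,205)); print('collar contour',cv2.boundingRect(k),cv2.contourArea(k))
m=np.zeros(dark.shape,np.uint8);m[140:205,330:400]=dark[140:205,330:400]
# bore hole
cs,h=cv2.findContours(m,cv2.RETR_CCOMP,cv2.CHAIN_APPROX_NONE)
for q,hh in zip(cs,h[0]):
    if cv2.contourArea(q)>60: print(cv2.contourArea(q),hh, cv2.minEnclosingCircle(q))
for q,hh in zip(cs,h[0]):
    if hh[3]>=0 and cv2.contourArea(q)>200:
        e=cv2.fitEllipse(q);print('bore',e,plane(c,*e[0],.112),plane(c,*e[0],.124))
print('depth collar', [pt(c,u,v).round(3).tolist() for u,v in((345,176),(357,188),(378,170),(373,158))])
org=((hsv[...,0]>3)&(hsv[...,0]<18)&(hsv[...,1]>200)).astype(np.uint8)*255
k=big(org,(225,175,285,225));print('stand',cv2.minAreaRect(k),cv2.boundingRect(k))
gray=((hsv[...,1]<60)&(hsv[...,2]>80)&(hsv[...,2]<220)).astype(np.uint8)*255
k=big(gray,(230,115,275,165));print('lamp',cv2.minAreaRect(k),cv2.boundingRect(k))
for u,v in((240,150),(262,150),(250,100+50),(240,188),(250,187),(262,187),(230,103)): print(u,v,pt(c,u,v).round(3))
E
```

```text
mat ((149.1375732421875, 162.45155334472656), (41.510562896728516, 42.316490173339844), 73.80406951904297) [0.54900987 0.28506824 0.101     ]
collar contour (368, 153, 9, 10) 17.0
depth collar [[0.523, -0.224, 0.123], [0.492, -0.256, 0.122], [0.54, -0.31, 0.119], [0.571, -0.297, 0.118]]
stand ((253.93032836914062, 202.23361206054688), (8.963037490844727, 30.601078033447266), 84.80557250976562) (239, 197, 31, 12)
lamp ((249.913818359375, 134.4655303955078), (42.104061126708984, 36.78915023803711), 85.2363510131836) (230, 115, 40, 42)
240 150 [0.583 0.047 0.129]
262 150 [ 0.584 -0.01   0.129]
250 150 [0.583 0.021 0.133]
240 188 [0.485 0.044 0.13 ]
250 187 [0.488 0.019 0.133]
262 187 [ 0.489 -0.012  0.127]
230 103 [0.663 0.066 0.297]
```

View pics/crop1.png

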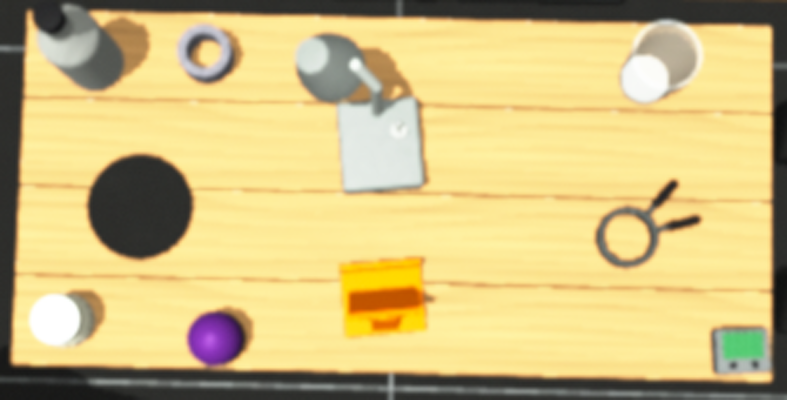

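The crop confirms the black collar: ring at (628,237) in the crop, handles to the right and away. The only orange and grey bases are at (384,298) and (381,145). I'll refine the walls and collar using height maps.

```bash
python3 - <<'E'
from h import *
c=cap('top'); im=c['image'];D=c['depth']
V=np.array(c['view']);R=V[:3,:3];t=V[:3,3]
vv,uu=np.mgrid[0:384,0:512]
d=np.stack([(uu-c['cx'])/c['fx'],-(vv-c['cy'])/c['fy'],-np.ones_like(uu)],-1)*D[...,None]
P=(d-t)@R
def sel(x0,x1,y0,y1,z0,z1): return (P[...,0]>x0)&(P[...,0]<x1)&(P[...,1]>y0)&(P[...,1]<y1)&(P[...,2]>z0)&(P[...,2]<z1)&(D>0)
print('wood z',np.median(P[...,2][sel(.4,.7,-.2,-.1,.08,.12)]))
m=sel(.42,.62,-.36,-.18,.11,.14); Q=P[m]; print('collar n',len(Q),Q.min(0),Q.max(0),np.median(Q[:,2]))
ring=Q[np.hypot(Q[:,0]-.521,Q[:,1]+.256)<.045]
A=np.c_[2*ring[:,:2],np.ones(len(ring))];s=np.linalg.lstsq(A,(ring[:,:2]**2).sum(1),rcond=None)[0];print('ring',s[:2],np.sqrt(s[2]+s[:2]@s[:2]))
cen=s[:2];hd=Q[np.hypot(*(Q[:,:2]-cen).T)>.045];v=hd[:,:2].mean(0)-cen;print('handles dir deg',np.degrees(np.arctan2(v[1],v[0])),np.hypot(*(hd[:,:2]-cen).T).max())
# colour fit at rim top
g=cv2.cvtColor(im,cv2.COLOR_BGR2GRAY)
# lamp base top at z .13, robust
for name,b in(('lamp',(.55,.70,-.06,.09,.122,.137)),('stand',(.38,.53,-.06,.10,.12,.136))):
    m=sel(*b).astype(np.uint8);cs,_=cv2.findContours(m,cv2.RETR_EXTERNAL,cv2.CHAIN_APPROX_NONE);k=max(cs,key=cv2.contourArea)
    q=np.array([P[y,x,:2] for x,y in k[:,0]]).astype(np.float32);print(name,cv2.minAreaRect(q*1000),np.median(P[m>0][:,2]))
    # edge facing the gap
    for y in np.arange(-.03,.07,.01):
        w=P[(m>0)&(abs(P[...,1]-y)<.003)]
        if len(w): print('  y',round(y,3),'x',w[:,0].min().round(4),w[:,0].max().round(4))
# gap column brightness profile at several columns
for u in(240,247,254,261,266):
    col=im[150:192,u];print(u,[int(a) for a in col[:,0]])
E
```

```text
wood z 0.10014062224408721
collar n 423 [ 0.42026363 -0.35848576  0.11011623] [ 0.59110724 -0.22181755  0.12982045] 0.1202365411522138
ring [ 0.52585183 -0.25621283] 0.030591301839761664
handles dir deg -72.0457248363733 0.14650101910490504
lamp ((620.6994018554688, 18.826663970947266), (100.59616088867188, 89.7891616821289), 6.271214485168457) 0.13003099116899897
  y -0.03 x 0.5768 0.6138
  y -0.02 x 0.5744 0.6742
  y -0.01 x 0.574 0.6732
  y 0.0 x 0.5737 0.6725
  y 0.01 x 0.5716 0.6698
  y 0.02 x 0.5703 0.6527
  y 0.03 x 0.5704 0.6656
  y 0.04 x 0.5681 0.6668
  y 0.05 x 0.5679 0.6656
  y 0.06 x 0.5756 0.6668
stand ((488.4584045410156, 16.540008544921875), (8.248123168945312, 87.32177734375), 6.101212501525879) 0.12801927117049985
  y -0.02 x 0.4582 0.4942
  y -0.01 x 0.4581 0.4945
  y 0.0 x 0.4201 0.4942
  y 0.01 x 0.4197 0.4912
  y 0.02 x 0.4195 0.4908
  y 0.03 x 0.452 0.491
  y 0.04 x 0.452 0.4879
  y 0.05 x 0.4517 0.488
  y 0.06 x 0.4824 0.4874
240 [230, 231, 232, 232, 227, 200, 152, 127, 140, 153, 158, 157, 151, 147, 148, 147, 148, 148, 149, 152, 156, 156, 155, 156, 156, 157, 1
[... 181 characters left out ...]
3, 152, 156, 156, 156, 156, 154, 152, 149, 148, 149, 150, 147, 141, 122, 77, 32, 14, 9, 1, 0]
254 [229, 228, 227, 219, 192, 142, 105, 105, 132, 150, 156, 156, 151, 145, 143, 143, 147, 151, 151, 153, 155, 154, 154, 156, 158, 159, 160, 158, 155, 152, 150, 150, 152, 148, 130, 84, 32, 0, 0, 0, 0, 0]
261 [227, 228, 224, 202, 159, 124, 119, 117, 134, 151, 157, 157, 152, 145, 140, 141, 148, 152, 154, 154, 153, 152, 152, 155, 158, 159, 157, 157, 155, 154, 152, 153, 153, 147, 121, 66, 16, 0, 0, 0, 0, 0]
266 [225, 224, 214, 187, 142, 114, 109, 111, 136, 152, 156, 155, 149, 141, 137, 141, 148, 154, 154, 152, 150, 150, 153, 157, 160, 160, 159, 156, 156, 156, 153, 153, 151, 134, 89, 32, 0, 0, 0, 0, 0, 0]
```

```bash
cat >> h.py <<'E'
def collar(c,box):
    """top-view collar: bore centre and handle direction, by dark mask in an upsampled crop"""
    x0,y0,x1,y1=box;s=6
    b=cv2.resize(c['image'][y0:y1,x0:x1],None,fx=s,fy=s,interpolation=cv2.INTER_CUBIC)
    m=(b[...,2]<150).astype(np.uint8)*255
    back=lambda p:((p[0]+.5)/s-.5+x0,(p[1]+.5)/s-.5+y0)
    cs,h=cv2.findContours(m,cv2.RETR_CCOMP,cv2.CHAIN_APPROX_NONE)
    for q,hh in zip(cs,h[0]):
        a=cv2.contourArea(q)
        if a>400:
            e=cv2.fitEllipse(q);p=back(e[0]);print('hole' if hh[3]>=0 else 'outer',a,'ctr',np.round(p,1),'ax',np.round(np.array(e[1])/s,1),'ang',round(e[2]), plane(c,*p,.124).round(4),plane(c,*p,.112).round(4))
    return b,m
E
python3 - <<'E'
from h import *
print(robot.nose_length)
c=cap('top');b,m=collar(c,(332,142,398,204))
cv2.imwrite('pics/col1.png',np.hstack([b,cv2.cvtColor(m,cv2.COLOR_GRAY2BGR)]))
c=cap('scene');cv2.imwrite('pics/scr1.png',cv2.resize(c['image'][140:320,140:400],None,fx=3,fy=3,interpolation=cv2.INTER_CUBIC))
E
```

```text
0.019
outer 21430.5 ctr [362.5 171.8] ax [23.3 47.6] ang 59 [ 0.5343 -0.2691  0.124 ] [ 0.5356 -0.2717  0.112 ]
hole 11942.0 ctr [356.3 175.5] ax [19.8 21.3] ang 143 [ 0.5243 -0.2532  0.124 ] [ 0.5256 -0.2557  0.112 ]
```

View pics/col1.png

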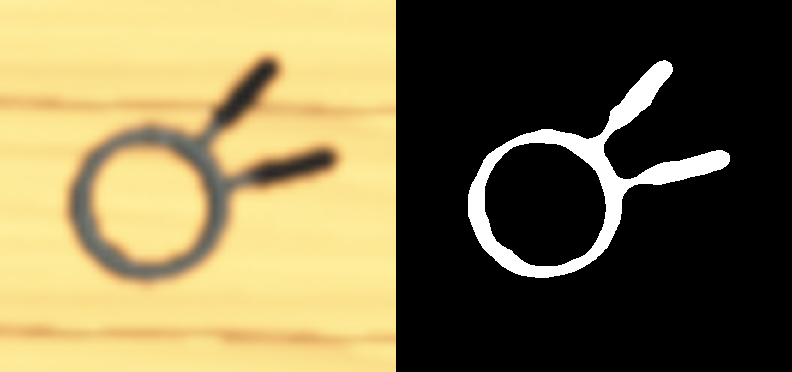

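View pics/scr1.png

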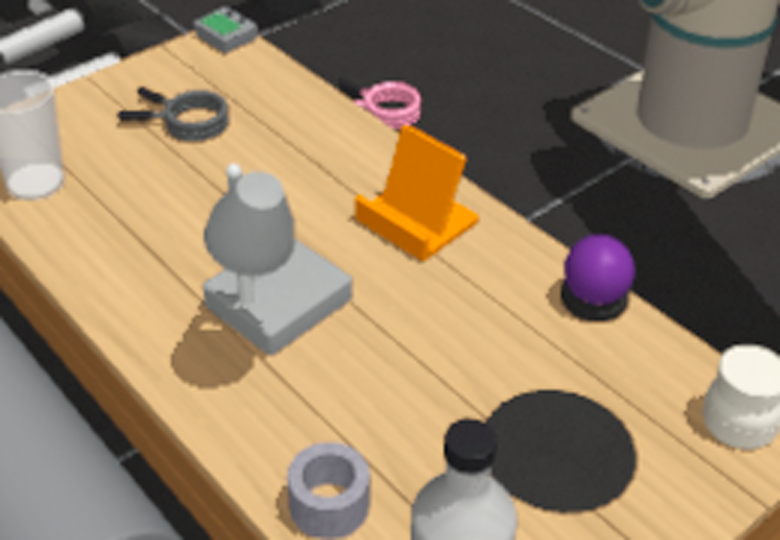

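Bore centre is about (0.525,-0.255) and the handles point at about -59°. The gap midline passes through (0.532,0.015) at a 6.2° yaw, width about 77.5 mm (expected 76–82). The mat centre is (0.549,0.285). I'll move over the bore with the fingers shut.

```bash
python3 -m jog '{"grip":[0,0,0,0,0,0,0,0,0,0,0,0],"offset":[[0,0,2],[1.5,-4,3],[3,-8,3],[4.5,-12,3],[6,-16,3],[7.5,-20,3],[9,-24,3],[10.5,-28,3],[12,-32,3],[13.5,-36,3],[15,-40,3],[15.4,-42,3]],"rot":[[0,0,0],[0,0,0],[0,0,0],[0,0,0],[0,0,0],[0,0,0],[0,0,0],[0,0,0],[0,0,0],[0,0,0],[0,0,0],[0,0,0]]}'
python3 -m jog '{"grip":[0,0,0,0,0,0,0,0,0,0,0,0],"offset":[[1.5,-4,0],[3,-8,0],[4.5,-12,0],[6,-16,0],[7.5,-20,0],[9,-24,0],[10.5,-28,0],[12,-32,-1],[13.5,-36,-2],[15,-40,-3],[15.3,-42.1,-3],[15.3,-42.1,-3]],"rot":[[0,0,0],[0,0,0],[0,0,0],[0,0,0],[0,0,0],[0,0,0],[0,0,0],[0,0,0],[0,0,0],[0,0,0],[0,0,0],[0,0,0]]}'
python3 - <<'E'
from h import *
c=cap('top');cv2.imwrite('pics/t2.png',cv2.resize(c['image'][75:245,230:425],None,fx=4,fy=3.5*4/4,interpolation=cv2.INTER_CUBIC))
c=cap('scene');cv2.imwrite('pics/s2.png',cv2.resize(c['image'][90:290,110:380],None,fx=2.9,fy=2.9,interpolation=cv2.INTER_CUBIC))
s=robot.sense();print(s['time'],s['position'],s['eef_rot'].round(3),s['joint_pos'].round(1))
E
```

```text
time: 1.3
position: [0.3725, 0.1634, 0.2806]
eef_rot: [[0.349, 0.937, 0.002], [0.937, -0.349, -0.0], [0.0, 0.002, -1.0]]
contact_force: [0.1, 0.9, -0.1]
grip_width: -0.001
time: 2.3
position: [0.5259, -0.261, 0.2487]
eef_rot: [[0.353, 0.936, 0.0], [0.936, -0.353, -0.002], [-0.002, 0.001, -1.0]]
contact_force: [-0.6, 1.0, -0.2]
grip_width: 0.001
2.4 [ 0.52447582 -0.25623156  0.24956066] [[ 0.35   0.937 -0.001]
 [ 0.937 -0.35   0.001]
 [ 0.001 -0.002 -1.   ]] [-32.4  11.7  -6.8  71.5   0.  -11.9]
```

View pics/s2.png

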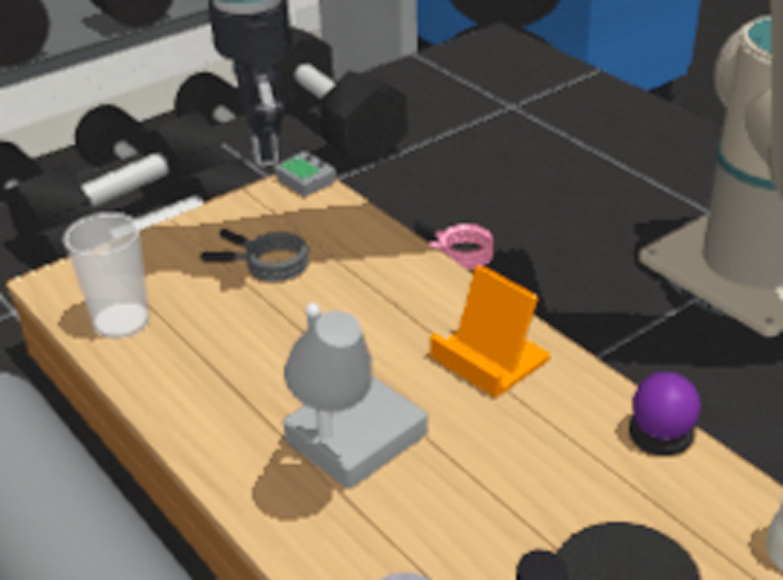

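View pics/t2.png

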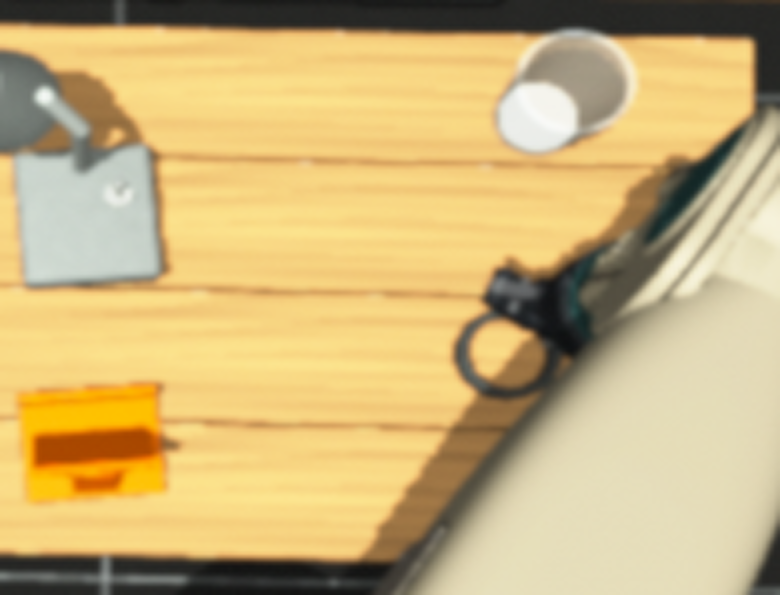

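Both views show the shut fingers up and behind the ring because of parallax. In the scene view the tip is at about (201,146), and I'll check that against the projection.

```bash
python3 - <<'E'
from h import *
c=cap('scene');s=robot.sense();p=s['position'];print(proj(c,p-[0,0,.019]),proj(c,[.5245,-.2555,.124]),p)
im=c['image'];cv2.imwrite('pics/s3.png',cv2.resize(im[110:200,160:250],None,fx=6,fy=6,interpolation=cv2.INTER_CUBIC))
E
```

```text
(np.float64(202.10207927626823), np.float64(145.16480466038115)) (np.float64(205.22504450037192), np.float64(174.65961875718574)) [ 0.52432534 -0.2550859   0.24994745]
```

View pics/s3.png

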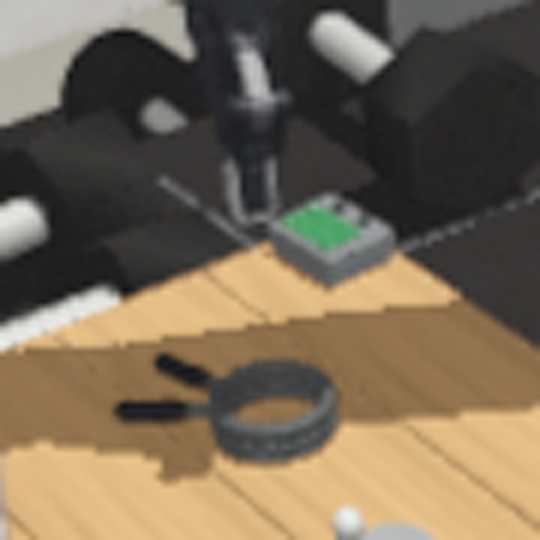

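The tip projects to (202,145), which is where it appears, and the ring top agrees too, to about 1 px. Now descending into the bore.

```bash
python3 -m jog '{"grip":[0,0,0,0,0,0,0,0,0,0,0,0],"offset":[[0,0,-2],[0,0,-5],[0,0,-8],[0,0,-9.5],[0,0,-10.2],[0,0,-10.7],[0,0,-11.2],[0,0,-11.6],[0,0,-12],[0,0,-12.3],[0,0,-12.5],[0,0,-12.5]],"rot":[[0,0,0],[0,0,0],[0,0,0],[0,0,0],[0,0,0],[0,0,0],[0,0,0],[0,0,0],[0,0,0],[0,0,0],[0,0,0],[0,0,0]]}'
python3 - <<'E'
from h import *
c=cap('scene');s=robot.sense();print(s['position'],s['contact_force'])
im=c['image'];cv2.imwrite('pics/s4.png',cv2.resize(im[110:200,160:250],None,fx=6,fy=6,interpolation=cv2.INTER_CUBIC))
E
```

```text
time: 3.45
position: [0.5247, -0.2552, 0.1252]
eef_rot: [[0.348, 0.937, -0.0], [0.937, -0.348, 0.0], [0.0, -0.0, -1.0]]
contact_force: [-0.4, 0.9, 0.8]
grip_width: -0.0
[ 0.52471315 -0.2552303   0.12533618] [ 0.45247586 -0.22258636 -0.17359729]
```

View pics/s4.png

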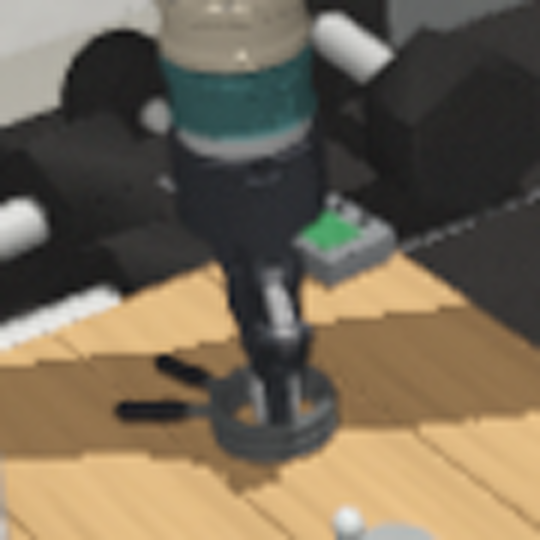

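The fingertips are inside the bore with no contact force. I'll tow the first 60 mm and then look.

```bash
python3 -m jog '{"grip":[0,0,0,0,0,0,0,0,0,0,0,0],"offset":[[0.15,0.4,0],[0.3,0.8,0],[0.5,1.3,0],[0.7,1.9,0],[0.9,2.5,0],[1.1,3.1,0],[1.35,3.7,0],[1.55,4.3,0],[1.75,4.9,0],[1.95,5.4,0],[2.1,5.8,0],[2.1,5.8,0]],"rot":[[0,0,0],[0,0,0],[0,0,0],[0,0,0],[0,0,0],[0,0,0],[0,0,0],[0,0,0],[0,0,0],[0,0,0],[0,0,0],[0,0,0]]}'
cat > look.py <<'E'
import sys
from h import *
n=sys.argv[1]
s=robot.sense();p=s['position'];print(s['time'],p.round(4),s['contact_force'].round(1),s['wrist_torque'].round(2),'yaw',np.degrees(np.arctan2(*s['eef_rot'][1::-1,0])).round(1))
a=cap('top');b=cap('scene')
u,v=map(int,proj(a,[p[0],p[1],.11]));y0=max(0,v-55);x0=max(0,u-70)
A=cv2.resize(a['image'][y0:y0+110,x0:x0+130],(780,660),interpolation=cv2.INTER_CUBIC)[:,:]
A=cv2.resize(A,(650,550));cv2.imwrite(f'pics/{n}t.png',A);print('top crop origin',x0,y0,'scale 5')
u,v=map(int,proj(b,[p[0],p[1],.11]));y0=max(0,v-60);x0=max(0,u-70)
B=cv2.resize(b['image'][y0:y0+110,x0:x0+130],None,fx=5,fy=5,interpolation=cv2.INTER_CUBIC);cv2.imwrite(f'pics/{n}s.png',B);print('scene crop origin',x0,y0,'scale 5')
E
python3 look.py a5
```

```text
time: 4.5
position: [0.5461, -0.1958, 0.1253]
eef_rot: [[0.347, 0.938, 0.0], [0.938, -0.347, 0.002], [0.002, -0.0, -1.0]]
contact_force: [0.4, -0.2, -0.1]
grip_width: 0.001
4.5 [ 0.5461 -0.1958  0.1253] [ 0.4 -0.2 -0.1] [-0.05  0.03  0.  ] yaw 69.7
top crop origin 263 112 scale 5
scene crop origin 140 129 scale 5
```

View pics/a5t.png

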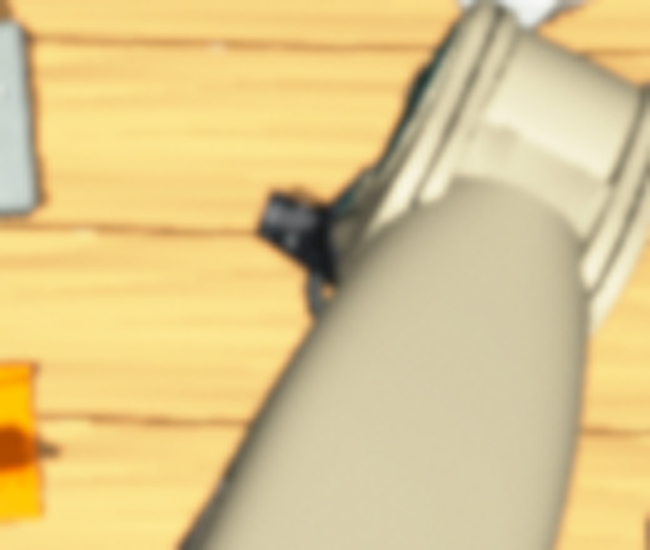

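View pics/a5s.png

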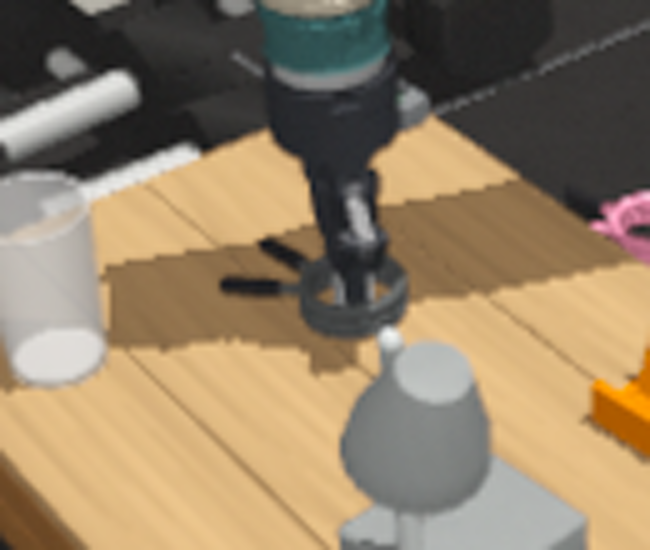

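```bash
cat >> h.py <<'E'
def ori(c,ox,oy,t1,t2,rc,s=5):
    f=lambda p:(p[0]/s+ox,p[1]/s+oy)
    a=plane(c,*f(t1),.112);b=plane(c,*f(t2),.112);r=plane(c,*f(rc),.124);m=(a+b)/2
    v=(m-r)[:2];w=(b-a)[:2]
    print('tips',a.round(4),b.round(4),'sep',np.hypot(*w).round(4),'ctr',r.round(4),'len',np.hypot(*v).round(4),'ang',np.degrees(np.arctan2(v[1],v[0])).round(1),'perp-ang',np.degrees(np.arctan2(w[1],w[0])).round(1))
E
python3 - <<'E'
from h import *
c=cap('scene');ori(c,140,129,(224,286),(265,246),(354,283))
ori(c,160,110,(119,411),(160,362),(275,392),6)
E
```

```text
tips [ 0.5987 -0.2588  0.112 ] [ 0.5564 -0.2792  0.112 ] sep 0.0469 ctr [ 0.5437 -0.1955  0.124 ] len 0.0809 ang -65.3 perp-ang -154.2
tips [ 0.5894 -0.3046  0.112 ] [ 0.5486 -0.3306  0.112 ] sep 0.0484 ctr [ 0.5251 -0.2511  0.124 ] len 0.0796 ang -56.6 perp-ang -147.5
```

The scene view shows the handles have turned only about 8°, to about -67°. I need about -84°. I'll unload the tool within the bore, turn it +45° freely, re-engage, and turn back while towing.

```bash
python3 -m jog '{"grip":[0,0,0,0,0,0,0,0,0,0,0,0],"offset":[[-0.2,-0.4,0],[-0.3,-0.7,0],[-0.3,-0.7,0],[-0.3,-0.7,0],[-0.3,-0.7,0],[-0.3,-0.7,0],[-0.3,-0.7,0],[-0.3,-0.7,0],[-0.3,-0.7,0],[-0.3,-0.7,0],[-0.3,-0.7,0],[-0.3,-0.7,0]],"rot":[[0,0,0],[0,0,0],[0,0,6],[0,0,12],[0,0,18],[0,0,24],[0,0,30],[0,0,36],[0,0,42],[0,0,46],[0,0,46],[0,0,46]]}'
python3 -m jog '{"grip":[0,0,0,0,0,0,0,0,0,0,0,0],"offset":[[0,0.5,0],[0.05,0.9,0],[0.1,1.2,0],[0.15,1.7,0],[0.2,2.2,0],[0.3,2.7,0],[0.35,3.2,0],[0.4,3.7,0],[0.45,4.2,0],[0.5,4.7,0],[0.55,5.2,0],[0.55,5.2,0]],"rot":[[0,0,0],[0,0,0],[0,0,0],[0,0,-2],[0,0,-4],[0,0,-6],[0,0,-8],[0,0,-11],[0,0,-14],[0,0,-17],[0,0,-20],[0,0,-20]]}'
python3 look.py a6
```

```text
time: 5.65
position: [0.5425, -0.2045, 0.1253]
eef_rot: [[-0.43, 0.903, -0.0], [0.903, 0.43, 0.0], [0.0, 0.0, -1.0]]
contact_force: [0.2, -0.3, 0.4]
grip_width: -0.003
time: 6.65
position: [0.5481, -0.1511, 0.1252]
eef_rot: [[-0.098, 0.995, -0.0], [0.995, 0.098, 0.0], [0.0, -0.0, -1.0]]
contact_force: [-0.5, -0.5, 0.4]
grip_width: 0.001
6.65 [ 0.5481 -0.1511  0.1252] [-0.5 -0.5  0.4] [-0.02 -0.    0.02] yaw 95.6
top crop origin 246 111 scale 5
scene crop origin 148 136 scale 5
```

View pics/a6s.png

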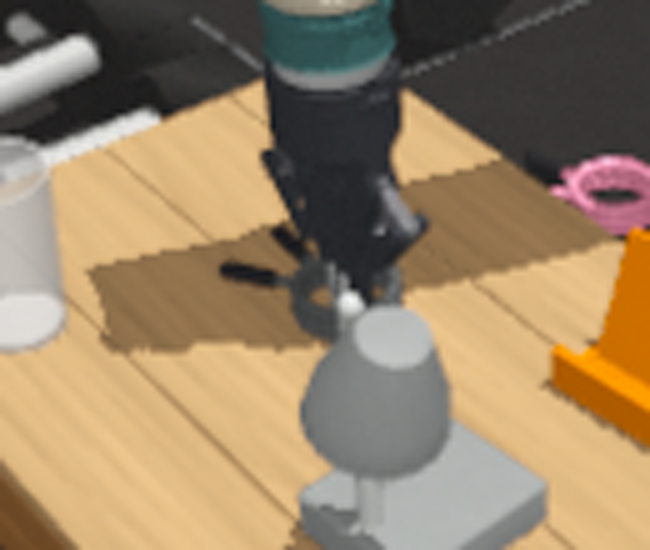

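View pics/a6t.png

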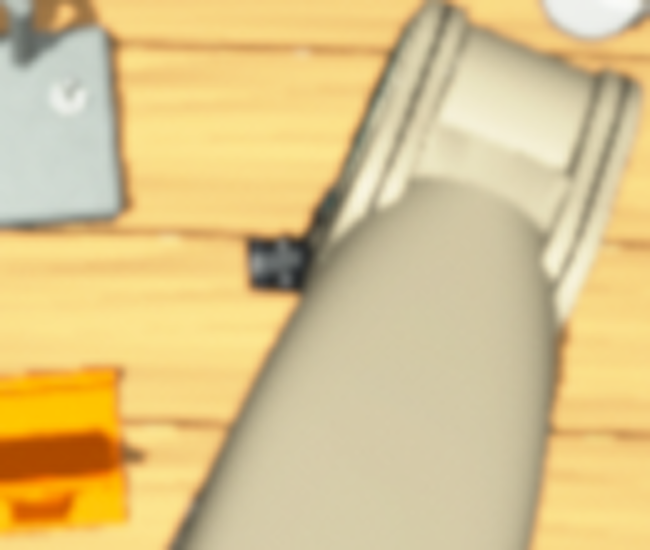

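```bash
python3 - <<'E'
from h import *
c=cap('scene');ori(c,148,136,(224,271),(278,233),(347,284))
E
```

```text
tips [ 0.5906 -0.2253  0.112 ] [ 0.5437 -0.2375  0.112 ] sep 0.0485 ctr [ 0.5489 -0.1529  0.124 ] len 0.0806 ang -76.9 perp-ang -165.5
```

The handles are now at about -78°. I'll tow along the midline with 9° more turn.

```bash
python3 -m jog '{"grip":[0,0,0,0,0,0,0,0,0,0,0,0],"offset":[[-0.05,0.4,0],[-0.1,0.9,0],[-0.15,1.4,0],[-0.2,2,0],[-0.25,2.6,0],[-0.3,3.2,0],[-0.35,3.8,0],[-0.4,4.4,0],[-0.45,5,0],[-0.5,5.5,0],[-0.55,5.9,0],[-0.55,5.9,0]],"rot":[[0,0,-1],[0,0,-2],[0,0,-3],[0,0,-4],[0,0,-5],[0,0,-6],[0,0,-7],[0,0,-8],[0,0,-9],[0,0,-9],[0,0,-9],[0,0,-9]]}'
python3 look.py a7
```

```text
time: 7.8
position: [0.5425, -0.0923, 0.1253]
eef_rot: [[0.058, 0.998, -0.0], [0.998, -0.058, 0.001], [0.001, -0.0, -1.0]]
contact_force: [0.0, 0.0, 0.1]
grip_width: -0.003
7.8 [ 0.5425 -0.0923  0.1253] [0.  0.  0.1] [-0.    0.01  0.01] yaw 86.7
top crop origin 223 112 scale 5
scene crop origin 161 145 scale 5
```

View pics/a7s.png

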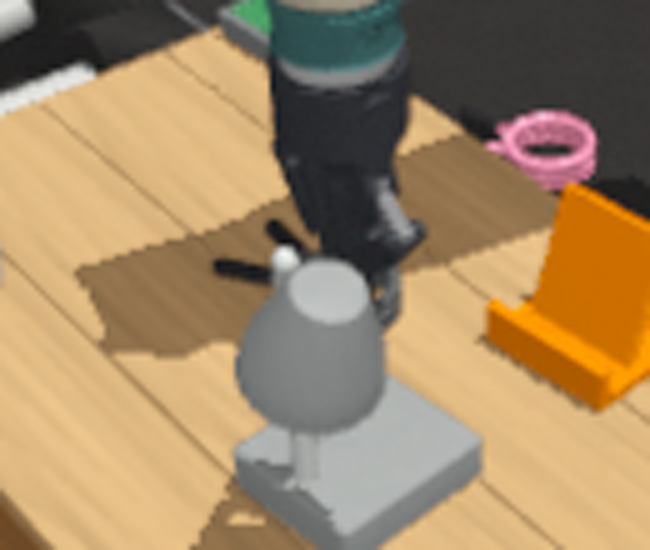

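View pics/a7t.png

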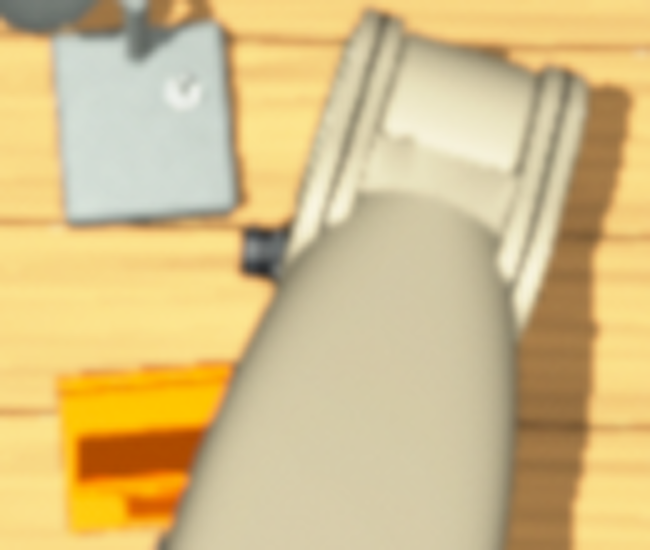

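```bash
python3 - <<'E'
from h import *
c=cap('scene');ori(c,161,145,(218,267),(272,228),(346,285))
for t1,t2 in (((218,267),(272,228)),((216,267),(268,223))):
  a=plane(c,161+t1[0]/5,145+t1[1]/5,.112);b=plane(c,161+t2[0]/5,145+t2[1]/5,.112);m=(a+b)/2
  v=m[:2]-np.array([.5425,-.1013]);print(np.degrees(np.arctan2(v[1],v[0])),np.hypot(*v))
E
```

```text
tips [ 0.5853 -0.1682  0.112 ] [ 0.5389 -0.1795  0.112 ] sep 0.0477 ctr [ 0.5455 -0.0932  0.124 ] len 0.0823 ang -78.4 perp-ang -166.4
-74.87663866875408 0.07512775308614524
-75.53125804185036 0.07826798246196391
```

The scene reading is uncertain here because the lamp head hides the ring. Before entering the gap, I'll lift straight out of the bore and swing aside for a clear top view.

```bash
python3 -m jog '{"grip":[0,0,0,0,0,0,0,0,0,0,0,0],"offset":[[0.05,-0.5,0],[0.1,-0.8,0],[0.1,-0.8,1.5],[0.1,-0.8,4],[0.1,-0.8,8],[0.1,-0.8,11],[-2,-4,11],[-4,-7,11],[-6,-10,11],[-8,-14,11],[-10,-18,11],[-10,-18,11]],"rot":[[0,0,0],[0,0,0],[0,0,0],[0,0,0],[0,0,0],[0,0,0],[0,0,0],[0,0,0],[0,0,0],[0,0,0],[0,0,0],[0,0,0]]}'
python3 - <<'E'
from h import *
c=cap('top');b,m=collar(c,(280,142,350,204))
cv2.imwrite('pics/col8.png',cv2.resize(c['image'][85:235,220:370],None,fx=4,fy=4,interpolation=cv2.INTER_CUBIC))
print(robot.sense()['position'])
E
```

```text
time: 8.95
position: [0.4404, -0.2784, 0.2356]
eef_rot: [[0.065, 0.998, -0.0], [0.998, -0.065, -0.003], [-0.003, -0.0, -1.0]]
contact_force: [-0.8, -0.7, -0.2]
grip_width: 0.003
outer 22133.5 ctr [305.  166.3] ax [24.1 47. ] ang 77 [ 0.5452 -0.121   0.124 ] [ 0.5467 -0.1222  0.112 ]
hole 11461.0 ctr [297.9 168. ] ax [19.6 20.7] ang 141 [ 0.5403 -0.1028  0.124 ] [ 0.5417 -0.1039  0.112 ]
[ 0.44106756 -0.27715819  0.23553834]
```

View pics/col8.png

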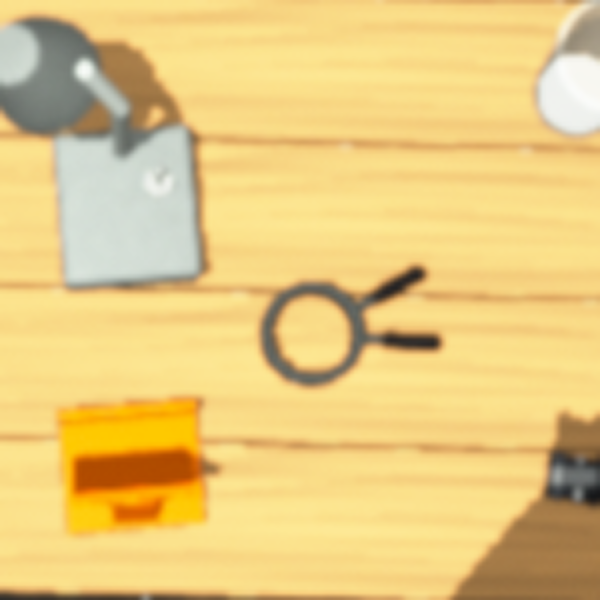

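```bash
python3 - <<'E'
from h import *
c=cap('top');f=lambda x,y:(x/4+220-.375,y/4+85-.375)
print('cam',ray(c,0,0)[0])
for n,p,z in(('lampL',(67,288),.13),('lampR',(202,275),.13),('lipL',(58,408),.128),('lipR',(198,399),.128),('tip1',(422,272),.112),('tip2',(439,342),.112),('ctr',(313,333),.118)):
    print(n,plane(c,*f(*p),z).round(4))
im=c['image']
# wall edges: strongest vertical gradients per column, subpixel
g=im.astype(float)
for u in range(240,268,4):
    a=g[148:166,u,0];b=g[176:192,u,0]
    # half-crossing lamp base: from wood blue(~155) vs lamp(228): midpoint at 175->falling ; face is darker strip
    k=np.argmax(-(np.diff(a)));l=np.argmax(-np.diff(b))
    def sub(d,k): 
        k=min(max(k,1),len(d)-2);den=d[k-1]-2*d[k]+d[k+1];return k+.5*(d[k-1]-d[k+1])/den
    va=148+.5+sub(np.diff(a),k);vb=176+.5+sub(np.diff(b),l)
    print(u,round(va,2),round(vb,2),plane(c,u,va,.13)[:2].round(4),plane(c,u,vb,.128)[:2].round(4))
E
```

```text
cam [0.39419081 0.00475658 1.37912599]
lampL [0.5655 0.0557 0.13  ]
lampR [ 0.5758 -0.0306  0.13  ]
lipL [0.4884 0.0596 0.128 ]
lipR [ 0.4962 -0.0297  0.128 ]
tip1 [ 0.5836 -0.1741  0.112 ]
tip2 [ 0.5381 -0.1857  0.112 ]
ctr [ 0.5414 -0.1034  0.118 ]
240 155.48 186.36 [0.5687 0.0465] [0.4895 0.0446]
244 155.29 186.04 [0.5694 0.0363] [0.4905 0.0344]
248 155.03 185.96 [0.5703 0.026 ] [0.4909 0.0242]
252 154.7 185.38 [0.5714 0.0158] [0.4927 0.014 ]
256 154.47 185.14 [0.5722 0.0055] [0.4935 0.0038]
260 153.82 185.07 [ 0.5741 -0.0047] [ 0.4939 -0.0064]
264 153.56 184.36 [ 0.575  -0.0149] [ 0.4959 -0.0166]
```

In the clear top view, the collar centre is (0.541,-0.1035) and the handles point at -76°. The gap midline is x = 0.532 - 0.107(y - 0.015) and the gap is 78.5 mm wide. The handles need about -8° more turn, so I'll nudge the far handle tip (0.584,-0.174) sideways in -x with the shut fingers.

```bash
python3 -m jog '{"grip":[0,0,0,0,0,0,0,0,0,0,0,0],"offset":[[3,2,0],[6,4,0],[9,6,0],[12,8,0],[15,10,0],[17.1,11.5,0],[17.1,11.5,0],[17.1,11.5,-4],[17.1,11.5,-7],[17.1,11.5,-9.5],[17.1,11.5,-11],[17.1,11.5,-11]],"rot":[[0,0,0],[0,0,0],[0,0,0],[0,0,0],[0,0,0],[0,0,0],[0,0,0],[0,0,0],[0,0,0],[0,0,0],[0,0,0],[0,0,0]]}'
python3 -m jog '{"grip":[0,0,0,0,0,0,0,0,0,0,0],"offset":[[-0.4,0,0],[-0.8,0,0],[-1.2,0,0],[-1.5,0,0],[-1.8,0,0],[-2.1,0,0],[-2.4,0,0],[-2.6,0,0],[-2.8,0,0],[-2.9,0,0],[-2.9,0,0]],"rot":[[0,0,0],[0,0,0],[0,0,0],[0,0,0],[0,0,0],[0,0,0],[0,0,0],[0,0,0],[0,0,0],[0,0,0],[0,0,0]]}'
python3 look.py a9
```

```text
time: 10.05
position: [0.6111, -0.1559, 0.121]
eef_rot: [[0.058, 0.998, -0.007], [0.998, -0.058, 0.003], [0.003, -0.007, -1.0]]
contact_force: [-0.1, 0.4, 0.9]
grip_width: 0.003
time: 10.97
position: [0.5844, -0.1582, 0.1253]
eef_rot: [[0.059, 0.998, -0.0], [0.998, -0.059, 0.0], [0.0, -0.0, -1.0]]
contact_force: [0.5, 0.2, 0.3]
grip_width: 0.004
10.9667 [ 0.5844 -0.1582  0.1253] [0.5 0.2 0.3] [ 0.   -0.12 -0.04] yaw 86.6
top crop origin 248 97 scale 5
scene crop origin 136 140 scale 5
```

View pics/a9s.png

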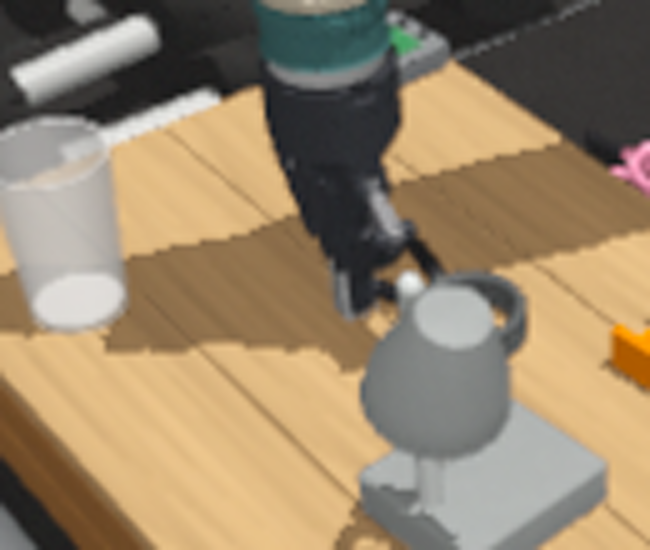

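View pics/a9t.png

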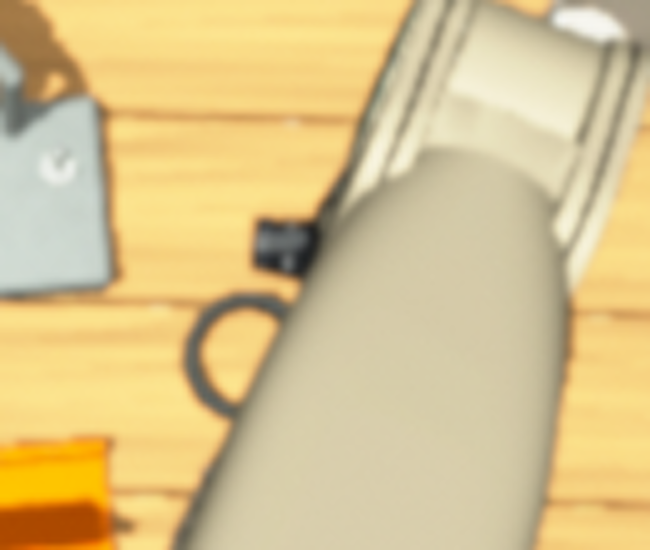

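Fingers are against the handle, as intended. I'll back off, rise and swing to the right for a clear top view.

```bash
python3 -m jog '{"grip":[0,0,0,0,0,0,0,0,0,0,0,0],"offset":[[0.6,0,0],[1,0,0],[1,0,3],[1,0,7],[1,0,11],[-2,-3,11],[-5,-5,11],[-8,-7,11],[-11,-9,11],[-14,-11,11],[-14.2,-11.5,11],[-14.2,-11.5,11]],"rot":[[0,0,0],[0,0,0],[0,0,0],[0,0,0],[0,0,0],[0,0,0],[0,0,0],[0,0,0],[0,0,0],[0,0,0],[0,0,0],[0,0,0]]}'
python3 - <<'E'
from h import *
c=cap('top');b,m=collar(c,(280,142,350,204))
cv2.imwrite('pics/col10.png',cv2.resize(c['image'][85:235,220:370],None,fx=4,fy=4,interpolation=cv2.INTER_CUBIC))
print(robot.sense()['position'])
E
```

```text
time: 12.07
position: [0.4417, -0.2745, 0.2354]
eef_rot: [[0.062, 0.998, 0.0], [0.998, -0.062, -0.0], [-0.0, 0.0, -1.0]]
contact_force: [0.4, 0.0, -0.3]
grip_width: 0.001
outer 22024.0 ctr [304.9 167.4] ax [24.1 47.1] ang 86 [ 0.5424 -0.1209  0.124 ] [ 0.5438 -0.1221  0.112 ]
hole 11427.5 ctr [297.4 168.1] ax [19.5 20.7] ang 134 [ 0.5402 -0.1018  0.124 ] [ 0.5416 -0.1028  0.112 ]
[ 0.44277128 -0.27382327  0.23543719]
```

View pics/col10.png

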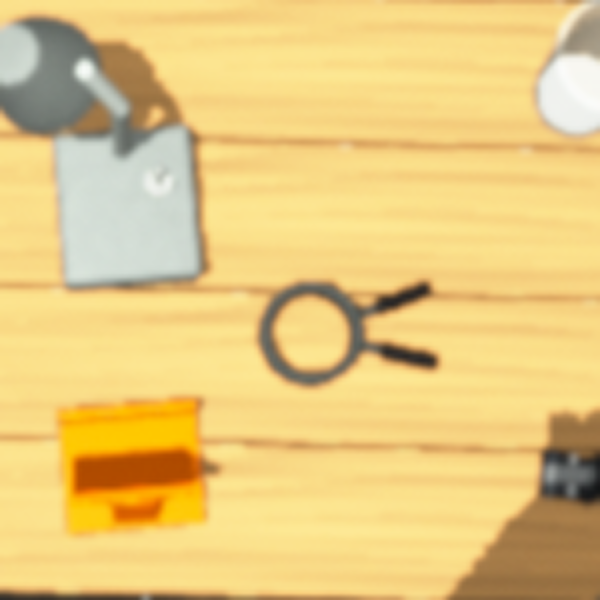

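The handles now point at about -84.7° and the target is -84°. The centre is (0.541,-0.103). I'll re-insert with the jaw axis turned to line up with the gap.

```bash
python3 -m jog '{"grip":[0,0,0,0,0,0,0,0,0,0,0,0],"offset":[[2,3.4,0],[4,6.8,0],[6,10.2,0],[8,13.6,0],[9.5,16.5,0],[9.8,17,0],[9.8,17,0],[9.8,17,-4],[9.8,17,-7],[9.8,17,-9],[9.8,17,-11],[9.8,17,-11]],"rot":[[0,0,2],[0,0,4],[0,0,6],[0,0,8],[0,0,9.5],[0,0,9.5],[0,0,9.5],[0,0,9.5],[0,0,9.5],[0,0,9.5],[0,0,9.5],[0,0,9.5]]}'
python3 -m jog '{"grip":[0,0,0,0,0,0,0,0,0,0,0],"offset":[[0,0.4,0],[0,0.8,0],[0,1.1,0],[0,1.5,0],[-0.03,2,0],[-0.06,2.5,0],[-0.1,3,0],[-0.12,3.5,0],[-0.14,4,0],[-0.15,4.4,0],[-0.15,4.4,0]],"rot":[[0,0,0],[0,0,0],[0,0,0],[0,0,0],[0,0,0],[0,0,0],[0,0,0],[0,0,0],[0,0,0],[0,0,0],[0,0,0]]}'
python3 look.py b1
```

```text
time: 13.12
position: [0.5371, -0.1028, 0.1208]
eef_rot: [[-0.105, 0.994, -0.009], [0.994, 0.106, 0.002], [0.003, -0.008, -1.0]]
contact_force: [-0.3, -0.6, -0.2]
grip_width: 0.001
time: 14.03
position: [0.5394, -0.0584, 0.1256]
eef_rot: [[-0.107, 0.994, 0.001], [0.994, 0.107, 0.0], [0.0, 0.001, -1.0]]
contact_force: [1.0, -3.8, 2.9]
grip_width: -0.002
14.0333 [ 0.5394 -0.0584  0.1256] [ 1.  -3.8  2.9] [-0.78 -0.05  0.04] yaw 96.2
top crop origin 210 113 scale 5
scene crop origin 169 150 scale 5
```

View pics/b1s.png

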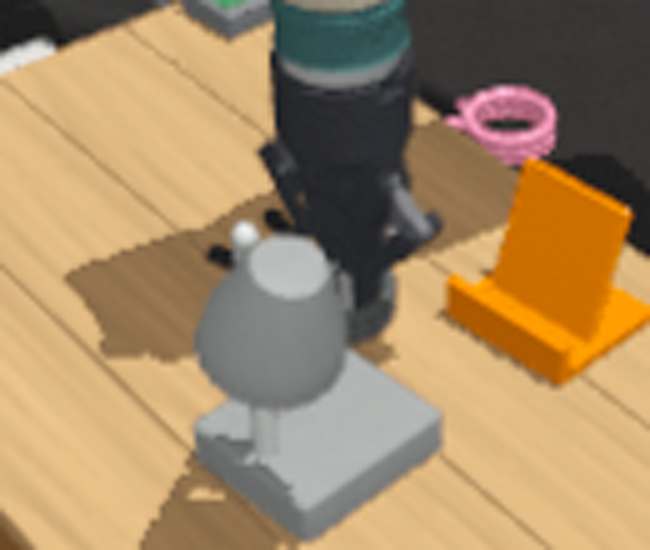

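View pics/b1t.png

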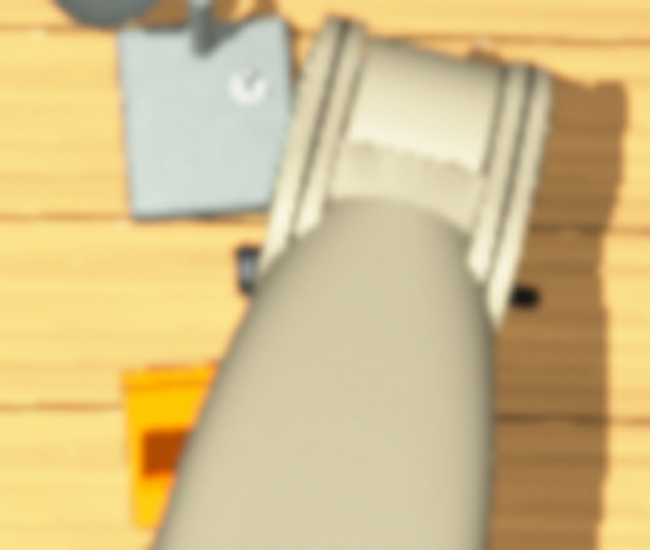

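```bash
python3 - <<'E'
from h import *
c=cap('scene')
o=lambda x,y:(169+x/5-.4,150+y/5-.4)
for n,q in(('tip1',(212,254)),('tip1b',(220,256)),('tip2',(274,217)),('tip2b',(280,222))): print(n,plane(c,*o(*q),.112).round(4))
im=c['image'][185:232,205:262];cv2.imwrite('pics/b1z.png',cv2.resize(im,None,fx=12,fy=12,interpolation=cv2.INTER_CUBIC))
s=robot.sense();print(s['time'],s['contact_force'],s['position'])
E
```

```text
tip1 [ 0.5761 -0.1481  0.112 ]
tip1b [ 0.5735 -0.1435  0.112 ]
tip2 [ 0.5272 -0.154   0.112 ]
tip2b [ 0.5273 -0.1477  0.112 ]
14.1833 [ 0.72191058 -3.18679797  3.12337064] [ 0.53941918 -0.05911097  0.12546454]
```

View pics/b1z.png

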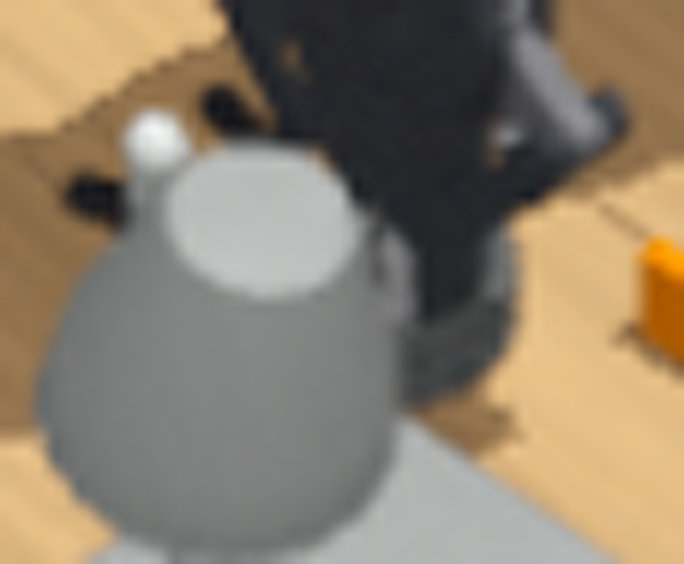

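There is a small steady force (-3.5 N in y, +3 N in z) that earlier stops did not have. I'll unload slightly and see whether it goes away.

```bash
python3 -m jog '{"grip":[0,0,0],"offset":[[0.03,-0.3,0],[0.05,-0.5,0],[0.05,-0.5,0]],"rot":[[0,0,0],[0,0,0],[0,0,0]]}'
python3 - <<'E'
from h import *
c=cap('scene')
im=c['image'][185:232,205:262];cv2.imwrite('pics/b2z.png',cv2.resize(im,None,fx=12,fy=12,interpolation=cv2.INTER_CUBIC))
s=robot.sense();print(s['time'],s['contact_force'],s['wrist_torque'],s['position'])
E
```

```text
time: 14.43
position: [0.5387, -0.0637, 0.1243]
eef_rot: [[-0.106, 0.994, -0.002], [0.994, 0.106, 0.002], [0.002, -0.002, -1.0]]
contact_force: [-0.4, 0.1, 0.3]
grip_width: 0.002
14.4833 [0.01449733 0.27305652 0.01424226] [ 0.01331169 -0.0045409   0.01058201] [ 0.53874432 -0.06364509  0.1243818 ]
```

View pics/b2z.png

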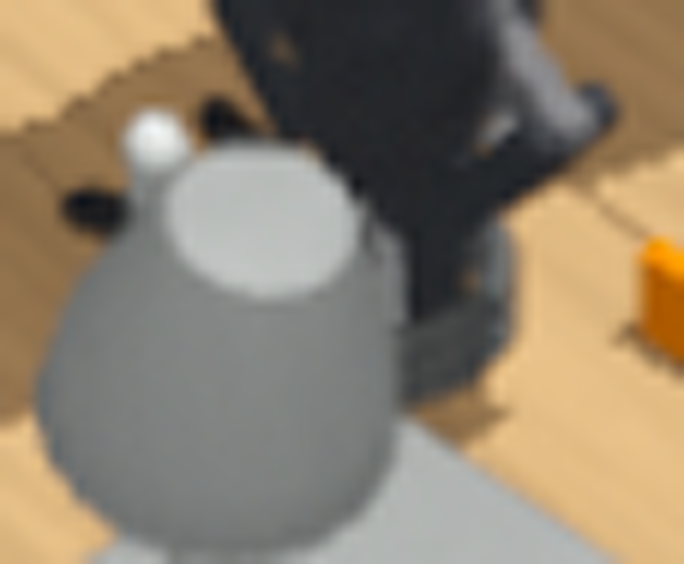

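Unloading cleared the force, and the handles settled by about 1 px, so the collar had been pressed very slightly forward. I'll go on more slowly, in small steps, watching the force.

```bash
python3 -m jog '{"grip":[0,0,0,0,0,0,0,0,0,0,0,0],"offset":[[-0.01,0.15,-0.1],[-0.03,0.3,-0.15],[-0.04,0.45,-0.15],[-0.07,0.7,-0.15],[-0.1,0.95,-0.15],[-0.12,1.2,-0.15],[-0.15,1.45,-0.15],[-0.18,1.7,-0.15],[-0.2,1.9,-0.15],[-0.22,2.05,-0.15],[-0.22,2.05,-0.15],[-0.22,2.05,-0.15]],"rot":[[0,0,0],[0,0,0],[0,0,0],[0,0,0],[0,0,0],[0,0,0],[0,0,0],[0,0,0],[0,0,0],[0,0,0],[0,0,0],[0,0,0]]}'
python3 look.py b3
```

```text
time: 15.48
position: [0.5376, -0.0433, 0.1239]
eef_rot: [[-0.107, 0.994, 0.0], [0.994, 0.107, 0.001], [0.001, 0.0, -1.0]]
contact_force: [0.3, -0.2, 0.1]
grip_width: 0.004
15.4833 [ 0.5376 -0.0433  0.1239] [ 0.3 -0.2  0.1] [ 0.   -0.01 -0.01] yaw 96.1
top crop origin 204 114 scale 5
scene crop origin 173 153 scale 5
```

View pics/b3s.png

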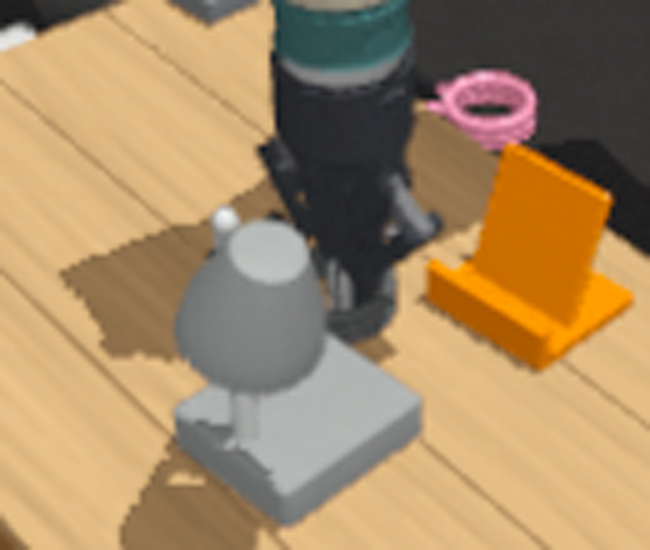

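View pics/b3t.png

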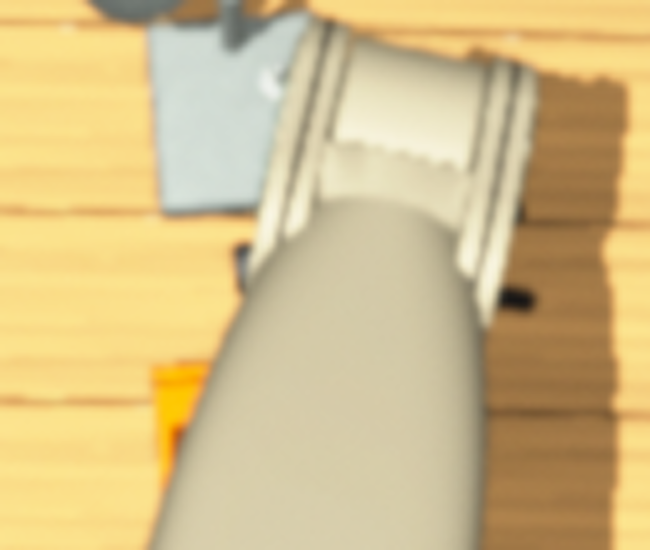

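```bash
python3 - <<'E'
from h import *
c=cap('top');p=plane(c,204+532/5-.4,114+299/5-.4,.112);print(p)
t=np.array([.5376,-.0433]);cen=t+[.001,-.0091]
v=p[:2]-cen;print('cen',cen,'midline x',.532-.107*(cen[1]-.015),'ang',np.degrees(np.arctan2(v[1],v[0]))+16.6,np.hypot(*v))
E
```

```text
[ 0.52843715 -0.1355457   0.112     ]
cen [ 0.5386 -0.0524] midline x 0.5392118 ang -80.36866073704402 0.08376449307520684
```

```bash
python3 -m jog '{"grip":[0,0,0,0,0,0,0,0,0,0,0,0],"offset":[[-0.02,0.25,0],[-0.05,0.55,0],[-0.09,0.9,0],[-0.12,1.25,0],[-0.16,1.6,0],[-0.2,1.95,0],[-0.24,2.3,0],[-0.27,2.65,0],[-0.3,2.95,0],[-0.33,3.2,0],[-0.34,3.3,0],[-0.34,3.3,0]],"rot":[[0,0,-1],[0,0,-2],[0,0,-3],[0,0,-4],[0,0,-4],[0,0,-4],[0,0,-4],[0,0,-4],[0,0,-4],[0,0,-4],[0,0,-4],[0,0,-4]]}'
python3 look.py b4
```

```text
time: 16.63
position: [0.534, -0.0102, 0.1238]
eef_rot: [[-0.037, 0.999, -0.0], [0.999, 0.037, 0.001], [0.001, -0.0, -1.0]]
contact_force: [-0.0, -0.2, 0.4]
grip_width: -0.003
16.6333 [ 0.534  -0.0102  0.1238] [-0.  -0.2  0.4] [-0.16  0.01  0.03] yaw 92.1
top crop origin 191 115 scale 5
scene crop origin 181 158 scale 5
```

View pics/b4s.png

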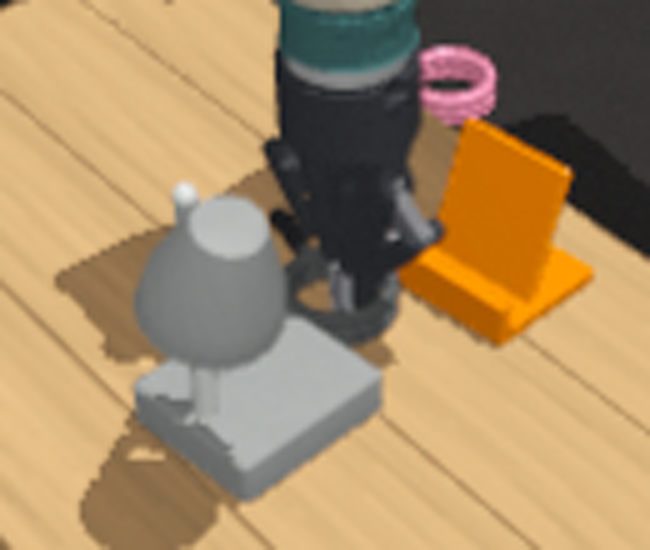

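View pics/b4t.png

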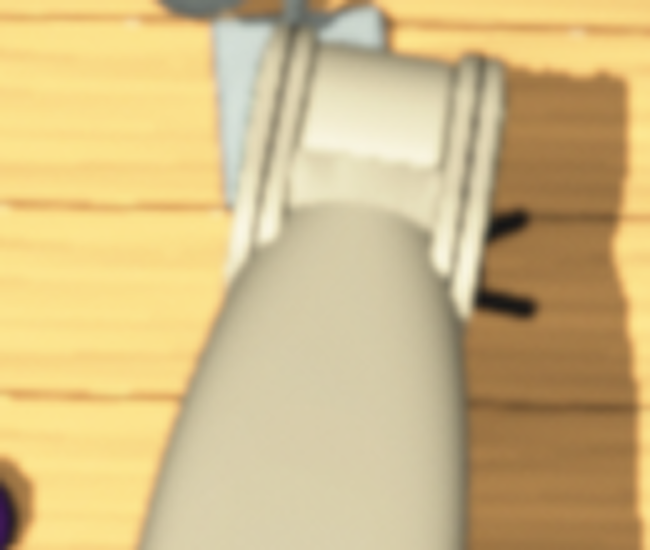

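Both handle tips are visible in the top view at (523,219) and (533,308), giving about -82°. The ring is centred in the gap with no force. Continuing.

```bash
python3 -m jog '{"grip":[0,0,0,0,0,0,0,0,0,0,0,0],"offset":[[-0.02,0.25,0],[-0.05,0.55,0],[-0.09,0.9,0],[-0.12,1.25,0],[-0.16,1.6,0],[-0.2,1.95,0],[-0.24,2.3,0],[-0.27,2.65,0],[-0.31,3,0],[-0.34,3.3,0],[-0.36,3.5,0],[-0.36,3.5,0]],"rot":[[0,0,0],[0,0,0],[0,0,-1],[0,0,-1],[0,0,-2],[0,0,-2],[0,0,-2],[0,0,-2],[0,0,-2],[0,0,-2],[0,0,-2],[0,0,-2]]}'
python3 look.py b5
```

```text
time: 17.73
position: [0.5304, 0.0251, 0.1238]
eef_rot: [[-0.003, 1.0, -0.0], [1.0, 0.003, 0.001], [0.001, -0.0, -1.0]]
contact_force: [0.1, -0.4, 0.1]
grip_width: 0.0
17.7333 [0.5304 0.0251 0.1238] [ 0.1 -0.4  0.1] [-0.06  0.01 -0.01] yaw 90.1
top crop origin 178 116 scale 5
scene crop origin 190 164 scale 5
```

View pics/b5s.png

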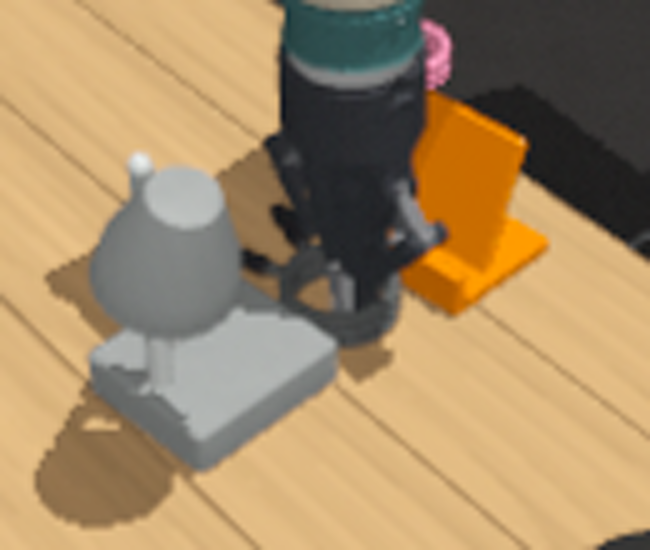

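View pics/b5t.png

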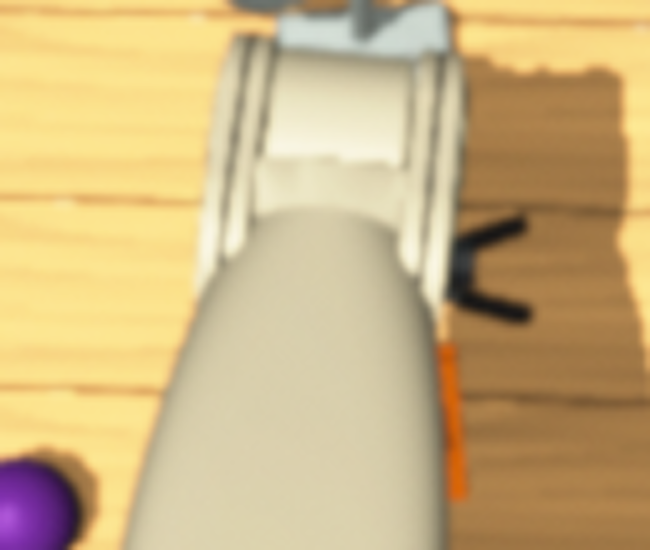

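Handles are at -85°, there is no force, and the tail is about to enter. Continuing.

```bash
python3 -m jog '{"grip":[0,0,0,0,0,0,0,0,0,0,0,0],"offset":[[0,0.25,0],[0,0.55,0],[-0.02,0.9,0],[-0.05,1.25,0],[-0.08,1.6,0],[-0.11,1.95,0],[-0.15,2.3,0],[-0.18,2.65,0],[-0.22,3,0],[-0.25,3.3,0],[-0.27,3.5,0],[-0.27,3.5,0]],"rot":[[0,0,0],[0,0,0],[0,0,0],[0,0,1],[0,0,2],[0,0,3],[0,0,3],[0,0,3],[0,0,3],[0,0,3],[0,0,3],[0,0,3]]}'
python3 look.py b6
```

```text
time: 18.83
position: [0.5277, 0.0601, 0.1238]
eef_rot: [[-0.055, 0.998, -0.0], [0.998, 0.055, 0.001], [0.001, 0.0, -1.0]]
contact_force: [-0.9, -0.1, -0.3]
grip_width: 0.002
18.8333 [0.5277 0.0601 0.1238] [-0.9 -0.1 -0.3] [ 0.   -0.03 -0.03] yaw 93.2
top crop origin 164 117 scale 5
scene crop origin 199 170 scale 5
```

View pics/b6s.png

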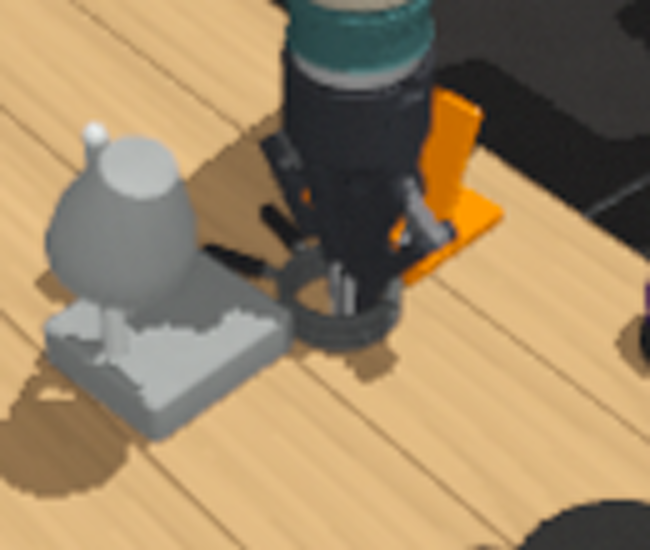

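View pics/b6t.png

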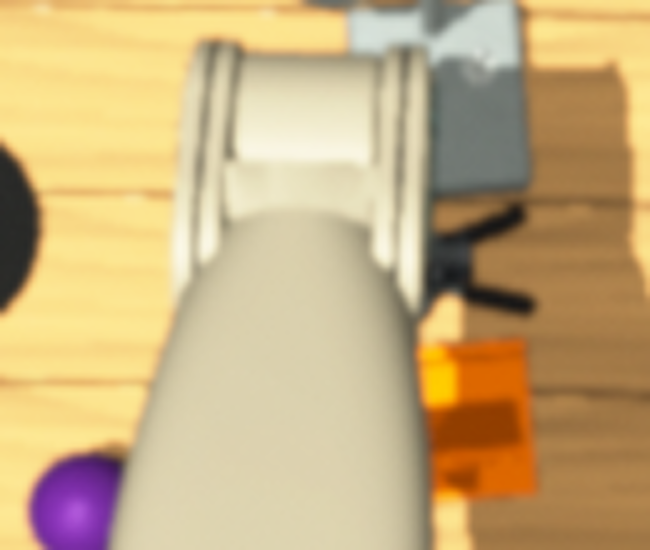

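Still clear on both sides: the far handle tip is at (520,210) and the lamp edge at row 188. The handles are at -81°, so I'll add a small corrective turn and continue.

```bash
python3 -m jog '{"grip":[0,0,0,0,0,0,0,0,0,0,0,0],"offset":[[-0.02,0.25,0],[-0.05,0.55,0],[-0.09,0.9,0],[-0.12,1.25,0],[-0.16,1.6,0],[-0.2,1.95,0],[-0.24,2.3,0],[-0.27,2.65,0],[-0.31,3,0],[-0.34,3.3,0],[-0.36,3.5,0],[-0.36,3.5,0]],"rot":[[0,0,0],[0,0,-1],[0,0,-2],[0,0,-3],[0,0,-4],[0,0,-5],[0,0,-5],[0,0,-5],[0,0,-5],[0,0,-5],[0,0,-5],[0,0,-5]]}'
python3 look.py b7
```

```text
time: 19.93
position: [0.5241, 0.0951, 0.1238]
eef_rot: [[0.032, 0.999, -0.0], [0.999, -0.032, 0.001], [0.001, -0.0, -1.0]]
contact_force: [0.7, 0.4, -0.3]
grip_width: -0.003
19.9333 [0.5241 0.0951 0.1238] [ 0.7  0.4 -0.3] [-0.05 -0.08  0.01] yaw 88.2
top crop origin 151 118 scale 5
scene crop origin 209 177 scale 5
```

View pics/b7s.png

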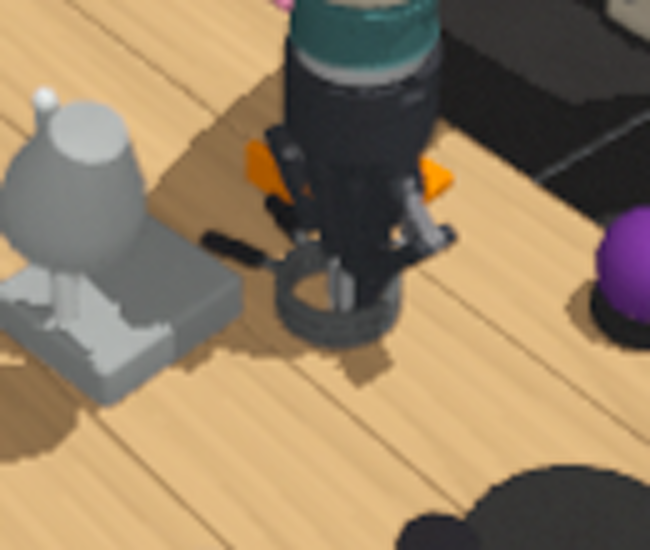

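View pics/b7t.png

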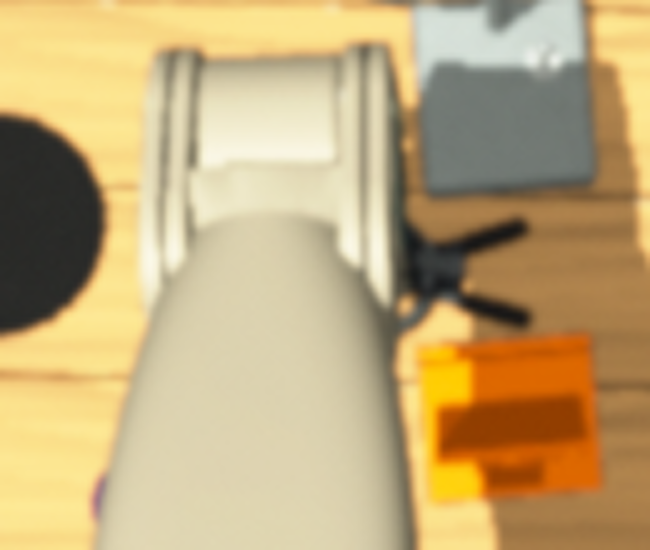

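```bash
python3 -m jog '{"grip":[0,0,0,0,0,0,0,0,0,0,0,0],"offset":[[0,0.25,0],[-0.03,0.55,0],[-0.07,0.9,0],[-0.1,1.3,0],[-0.13,1.7,0],[-0.17,2.1,0],[-0.21,2.5,0],[-0.24,2.9,0],[-0.28,3.2,0],[-0.3,3.4,0],[-0.31,3.5,0],[-0.31,3.5,0]],"rot":[[0,0,0],[0,0,1],[0,0,2],[0,0,3],[0,0,3],[0,0,3],[0,0,3],[0,0,3],[0,0,3],[0,0,3],[0,0,3],[0,0,3]]}'
python3 look.py b8
```

```text
time: 21.03
position: [0.521, 0.1298, 0.1238]
eef_rot: [[-0.02, 1.0, -0.0], [1.0, 0.02, 0.001], [0.001, -0.0, -1.0]]
contact_force: [0.0, -0.9, -0.0]
grip_width: 0.001
21.0333 [0.521  0.1298 0.1238] [ 0.  -0.9 -0. ] [-0.16  0.04 -0.04] yaw 91.1
top crop origin 137 119 scale 5
scene crop origin 219 183 scale 5
```

View pics/b8t.png

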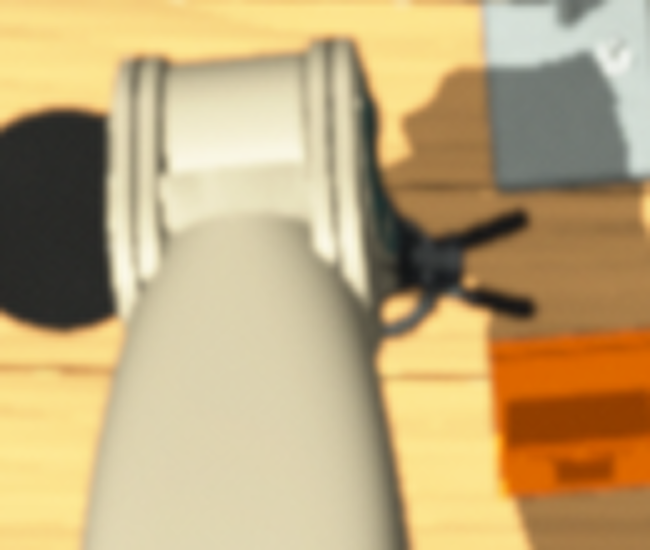

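```bash
python3 -m jog '{"grip":[0,0,0,0,0,0,0,0,0,0,0,0],"offset":[[-0.02,0.3,0],[-0.06,0.7,0],[-0.1,1.1,0],[-0.15,1.6,0],[-0.2,2.1,0],[-0.23,2.6,0],[-0.23,3.1,0],[-0.2,3.6,0],[-0.1,4.1,0],[0.05,4.6,0],[0.2,5,0],[0.2,5,0]],"rot":[[0,0,0],[0,0,0],[0,0,0],[0,0,0],[0,0,0],[0,0,0],[0,0,0],[0,0,0],[0,0,0],[0,0,0],[0,0,0],[0,0,0]]}'
python3 look.py b9
```

```text
time: 22.13
position: [0.5236, 0.1806, 0.1239]
eef_rot: [[-0.02, 1.0, 0.001], [1.0, 0.02, 0.002], [0.002, 0.001, -1.0]]
contact_force: [0.9, -0.1, -0.1]
grip_width: 0.002
22.1333 [0.5236 0.1806 0.1239] [ 0.9 -0.1 -0.1] [-0.   -0.03  0.01] yaw 91.2
top crop origin 118 117 scale 5
scene crop origin 232 195 scale 5
```

View pics/b9t.png

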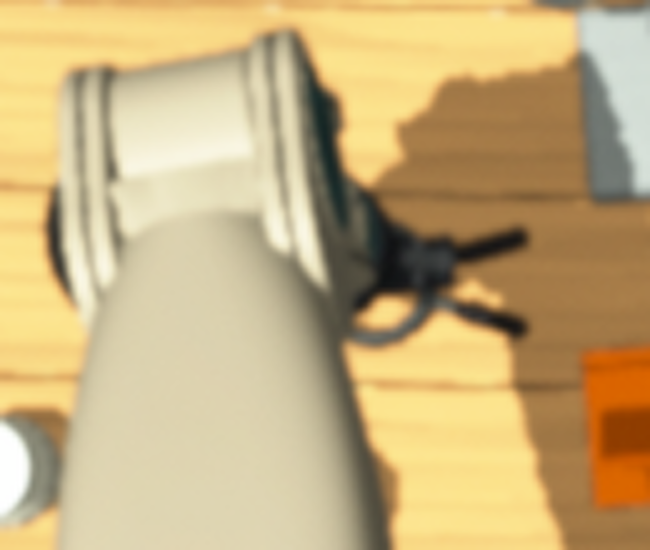

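View pics/b9s.png

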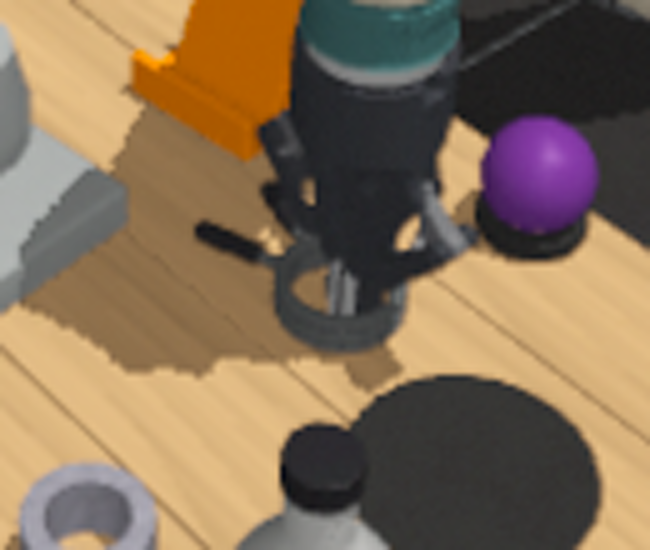

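The collar is fully out of the gap with its handles clear of both walls. Now towing it onto the mat.

```bash
python3 -m jog '{"grip":[0,0,0,0,0,0,0,0,0,0,0,0],"offset":[[0.1,0.3,0],[0.2,0.7,0],[0.3,1.2,0],[0.45,1.8,0],[0.6,2.4,0],[0.75,3,0],[0.9,3.6,0],[1.05,4.2,0],[1.2,4.8,0],[1.35,5.3,0],[1.4,5.6,0],[1.4,5.6,0]],"rot":[[0,0,0],[0,0,0],[0,0,0],[0,0,0],[0,0,0],[0,0,0],[0,0,0],[0,0,0],[0,0,0],[0,0,0],[0,0,0],[0,0,0]]}'
python3 -m jog '{"grip":[0,0,0,0,0,0,0,0,0,0,0,0],"offset":[[0.1,0.3,0],[0.2,0.7,0],[0.3,1.2,0],[0.45,1.8,0],[0.6,2.4,0],[0.75,3,0],[0.9,3.6,0],[1.05,4.2,0],[1.2,4.8,0],[1.35,5.3,0],[1.45,5.7,0],[1.45,5.7,0]],"rot":[[0,0,0],[0,0,0],[0,0,0],[0,0,0],[0,0,0],[0,0,0],[0,0,0],[0,0,0],[0,0,0],[0,0,0],[0,0,0],[0,0,0]]}'
python3 look.py c1
```

```text
time: 23.23
position: [0.5375, 0.2365, 0.1239]
eef_rot: [[-0.02, 1.0, 0.0], [1.0, 0.02, 0.001], [0.001, 0.001, -1.0]]
contact_force: [0.1, 0.0, 0.0]
grip_width: 0.001
time: 24.23
position: [0.5521, 0.2938, 0.124]
eef_rot: [[-0.02, 1.0, 0.001], [1.0, 0.02, 0.002], [0.002, 0.001, -1.0]]
contact_force: [0.6, -0.6, 0.0]
grip_width: 0.004
24.2333 [0.5521 0.2938 0.124 ] [ 0.6 -0.6  0. ] [-0.03 -0.03 -0.01] yaw 91.2
top crop origin 75 105 scale 5
scene crop origin 258 229 scale 5
```

View pics/c1s.png

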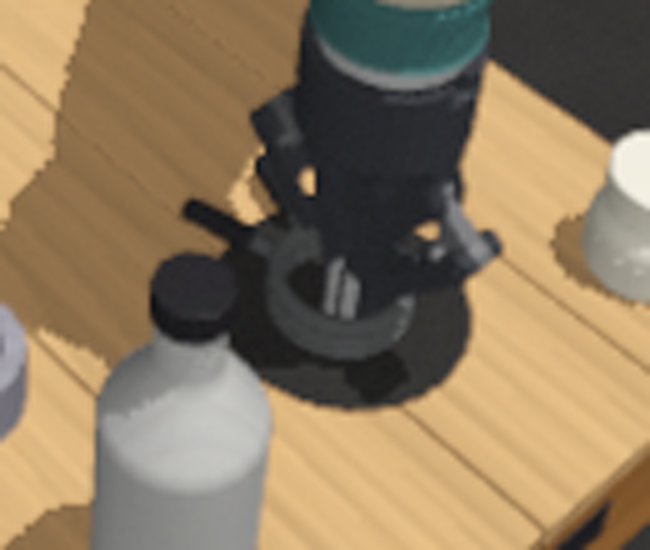

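The coil sits inside the mat. I'll unload, lift straight out and withdraw.

```bash
python3 -m jog '{"grip":[0,0,0,0,0,0,0,0,0,0,0,0],"offset":[[-0.1,-0.5,0],[-0.2,-0.8,0],[-0.2,-0.8,0],[-0.2,-0.8,2],[-0.2,-0.8,5],[-0.2,-0.8,9],[-0.2,-0.8,13],[-0.2,-0.8,16],[-3,-3,16],[-6,-6,16],[-9,-9,16],[-12,-12,16]],"rot":[[0,0,0],[0,0,0],[0,0,0],[0,0,0],[0,0,0],[0,0,0],[0,0,0],[0,0,0],[0,0,0],[0,0,0],[0,0,0],[0,0,0]]}'
python3 -m jog '{"grip":[0,0,0,0,0,0,0],"offset":[[-1,-4,0],[-1,-8,0],[-1,-12,0],[-1,-16,0],[-1,-20,0],[-1,-20,0],[-1,-20,0]],"rot":[[0,0,0],[0,0,0],[0,0,0],[0,0,0],[0,0,0],[0,0,0],[0,0,0]]}'
python3 - <<'E'
from h import *
c=cap('top');cv2.imwrite('pics/d1.png',cv2.resize(c['image'][75:245,90:425],None,fx=2.35,fy=2.35,interpolation=cv2.INTER_CUBIC))
cv2.imwrite('pics/d2.png',cv2.resize(c['image'][125:200,110:195],None,fx=8,fy=8,interpolation=cv2.INTER_CUBIC))
D=c['depth'];V=np.array(c['view']);R=V[:3,:3];t=V[:3,3];vv,uu=np.mgrid[0:384,0:512]
P=(np.stack([(uu-c['cx'])/c['fx'],-(vv-c['cy'])/c['fy'],-np.ones_like(uu)],-1)*D[...,None]-t)@R
m=(abs(P[...,0]-.549)<.07)&(abs(P[...,1]-.285)<.06)&(P[...,2]>.113)&(P[...,2]<.14)
q=P[m];q=q[q[:,1]>.24] if len(q) else q
r=q[np.hypot(q[:,0]-.549,q[:,1]-.285)<.05]
A=np.c_[2*r[:,:2],np.ones(len(r))];s=np.linalg.lstsq(A,(r[:,:2]**2).sum(1),rcond=None)[0];print(len(r),s[:2],np.sqrt(s[2]+s[:2]@s[:2]),'z',np.percentile(r[:,2],[5,50,95]))
print(robot.sense()['position'])
E
```

```text
time: 25.33
position: [0.4319, 0.1729, 0.2839]
eef_rot: [[-0.02, 1.0, 0.001], [1.0, 0.02, 0.0], [0.0, 0.001, -1.0]]
contact_force: [0.1, -0.6, 0.9]
grip_width: 0.0
time: 25.92
position: [0.423, -0.0281, 0.284]
eef_rot: [[-0.014, 1.0, 0.001], [1.0, 0.014, 0.0], [0.0, 0.001, -1.0]]
contact_force: [0.1, -0.5, -0.9]
grip_width: -0.001
278 [0.54937303 0.2807278 ] 0.030857761683261736 z [0.11494868 0.12259062 0.12686616]
[ 0.42298407 -0.02668453  0.28387166]
```

View pics/d1.png

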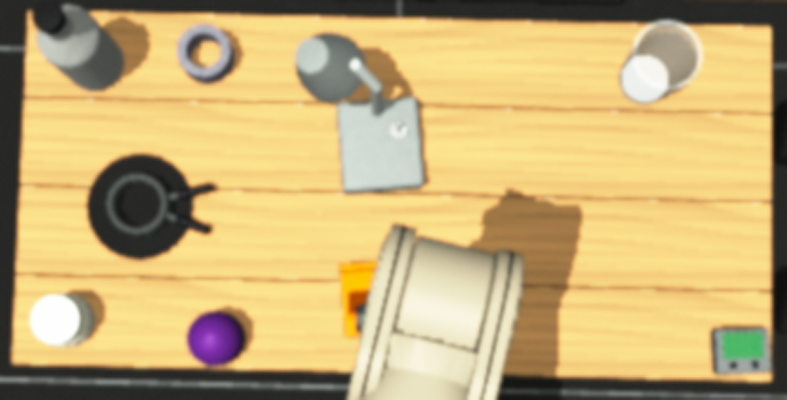

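View pics/d2.png

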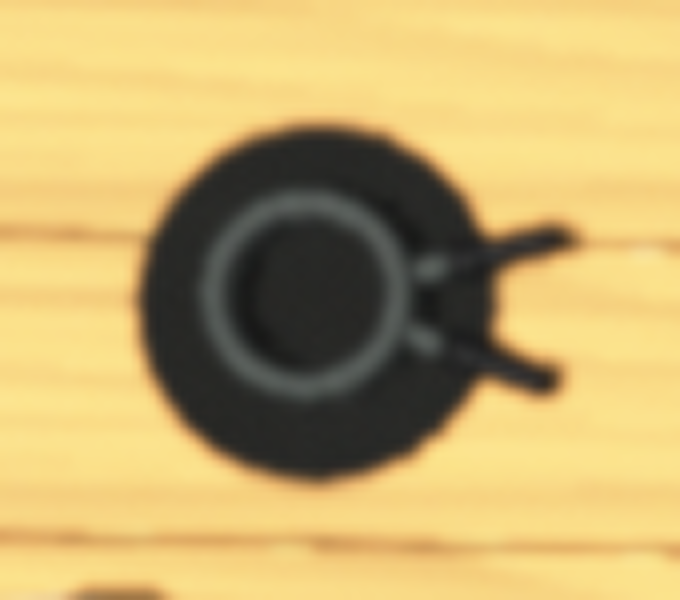

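The ring, centred at (305,293) in the crop, lies well inside the mat at (318,300). It is flat, about 4 mm off the mat's centre where 26 mm is allowed, and the other objects are where they were. Handing in.

```bash
python3 -c "
from workcell import robot
print(robot.sense()['contact_force']);print(robot.close_job())"
```

```text
[ 0.10413443 -0.05919867 -0.45179384]
the job is handed in; nothing more can be done
None
```

The black collar is on the mat with its coil wholly inside, and I handed the job in at about 26 s of the 58 s allowed. I slid it with the shut fingers in its bore and nudged one handle before the gap to line it up. It then went through the lamp/stand gap with no sign of touching either wall, since force readings at each stop there stayed under about 1 N. At the end I lifted the hand straight out and moved it away.

**Final check:** the coil centre measured (0.549, 0.281), about 4 mm from the mat centre at (0.549, 0.285), where up to 26 mm is allowed. It lies flat. Nothing else on the crate looked moved, though the arm partly hid the stand in that view. The last force reading was about 0.5 N.

**Readings that failed or disagreed:**
- **Slight tilt before the gap:** at one stop just before the gap I read about 4.5 N. The handles settled by about 1 px when I unloaded, so the collar had been very slightly tilted forward there. I went on more slowly and it did not recur.
- **Partly hidden views:** the arm and lamp head hid the collar at times. Handle angles read from the scene camera there were up to about 3° off the clear top-view ones, so I lifted out and re-measured before the gap.

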